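Condemn the soft rubber mount with a hardness tester

TASK

One of the three rubber machine mounts on the bench has gone soft, though they all look alike: find it with the dial hardness tester, pressing the tester upright onto the middle of the rubber until its presser foot bears flat, firmly but never with more than 25 N, and take a steady reading of a second on the soft one where it stands before you condemn it. Stand the tester back in its wooden stand, fully home, and set the soft mount upright in the aluminium scrap tray; leave the sound mounts and the other things where they are.

Things in the scene. Friction and masses are not known exactly. Their poses are not given: they have to be found in the camera images.
- tester_handle (a point): centre of the black square handle (28x28 mm, 42 mm tall) on top of the hardness tester, a 0.27 kg hand tool 130 mm tall; grip it from above on two opposite flat sides, which face this point's x and y. Below it are a 34 mm square guard, a dial case and a presser foot. The point lies on the tool's axis 109 mm above the foot's underside; z points up along the tool
- tester_dial (a point): centre of the tester's round grey dial case, 56 mm in diameter and 24 mm thick, 54 mm above the foot's underside. The white dial looks along this point's -x; 20 divisions clockwise from lower left to lower right, black needle
- tester_foot (a point): centre of the flat underside of the tester's steel presser foot, a cylinder 26 mm in diameter and 24 mm long. A sprung pin 5 mm in diameter stands 8 mm out of it; it starts to move at 0.5 N and takes about 0.6 N more per mm, 5.3 N fully in. z points up along the tool
- tester_needle (a joint): the needle, rad: 0 with the pin out, 4.71 with it fully in. It counts only with the tester upright, the pin within 5 mm of the rubber's middle, the presser foot bearing flat and the total push 6 to 20 N (25 N must never be passed): then a sound mount reads 2.9 to 3.9, the soft one 1.2 to 2.1. Half pressed, any rubber reads low. Keep a reading 1 s
- mount_a_cup (a point): one of three look-alike rubber machine mounts: a zinc-steel cup 50 mm in diameter (52 mm at its rolled lip), 26 mm tall, standing on the bench and filled with a black rubber cushion 45 mm in diameter. 0.24 kg. Any of the three may be the soft one. This point lies on the cup's axis 13 mm above its underside; z is up. Grip the cup from above across its 50 mm, below the lip
- mount_b_cup (a point): another of the three mounts, as mount_a_cup. On each of them the cushion's flat top is worn to somewhere between 33 and 38 mm above the cup's underside, differently on each. The cushion yields about 1 mm per 15 N under the tester's foot; its middle, 16 mm across, gives way to the pin, which carries some 4 N on a sound mount, 2 N on the soft one, when the tester's foot meets the rubber
- mount_c_cup (a point): the third mount, as mount_a_cup and mount_b_cup
- stand_mouth (a point): the tester's stand, fixed: a wooden block 84x84 mm, 38 mm tall, with a round bore 29 mm in diameter and 26 mm deep in the middle of its top, chamfered at the mouth. The tester stands upright in it with its foot on the bore's floor and its pin in a finer hole below. This point is the centre of the bore's mouth, 38 mm above the bench; z is up
- tray_in (a point): the scrap tray, fixed: an open plain aluminium tray 180 mm by 130 mm outside, rim 32 mm above the bench, walls and floor 4 mm thick. This point is the centre of its inner floor; x along the long side, z up
- tape_measure: yellow pocket tape measure, 37x92x64 mm, on the bench near the robot; bystander, origin under its centre
- sanding_block_a: brown sanding block, 64x115x36 mm, on the bench near the robot; bystander, origin under its centre
- wax_tin: round red tin, 69 mm across and 36 mm tall, behind the mounts; bystander, origin under its centre
- offcut_2: dark hardwood offcut, 90x55x32 mm, behind the mounts; bystander, origin under its centre
- carpenter_pencil: flat red carpenter's pencil, 176 mm long and 7 mm thick, lying beside the mounts; bystander, origin under its centre
Mind the look-alikes: they are no part of the job. Leave any blue or orange look-alike of the part that bears mount_c_cup alone.

How it is judged:
By the outcome, as a careful person would: the job done as asked, in the order asked, and still so for the second after the job is handed in, with the robot touching nothing.
It also fails if it takes over 72 s, if anything falls off the work surface, if the arm or the gripper's body presses on something with over 40 N, if the wrist force passes 120 N, or if a joint passes its speed limit or range.

ROBOT

A 6-joint arm with a two-finger parallel gripper is mounted at the origin on a cart in front of the work surface, level with it; the furniture and walls round the work are solid. World frame = base frame: x ahead of the robot, y to its left, z up, the work surface at z = 0. Lengths are in m, angles in rad, forces in N, time in s.
With the tool pointing down it reaches from about 0.375 to 0.975 m from the base axis. Payload 3.8 kg.
Tool frame: the origin (TCP) lies on the centre line of the jaws, within the pads' length; the fingertips stand 8 mm ahead of it and the grasp point (between the pads) lies 11 mm behind it; z points along the fingers, y is the direction in which the jaws open and shut (so a half turn about z gives the same grasp; the last joint's range is limited). The gripper opens to 85 mm and grips with 20 to 120 N. Pads are 22 mm wide; open, the fingers measure 114 mm over their backs; the gripper's body (76 mm by 85 mm) begins 54 mm behind the grasp point. The pads swing forward as they close: fully open they stand 13 mm farther back than shut.
Start: joints at [1.3, 0.264, 1.604, -0, 1.274, -0.037], TCP at [0.156, 0.657, 0.239] pointing down, gripper open.
Joint ranges: [-2.63, 2.63], [-0.94, 2.18], [0.31, 2.57], [-1.31, 4.45], [0, 2.66], [-2.55, 2.55]. Speed limits (rad/s): [2.57, 2.57, 3.14, 3.14, 3.14, 3.14].

INTERFACE

Orientations are given as a rotation vector (axis times angle).
In Python, from workcell import bot gives the robot as it stands.
- The arm moves only by the tool arm_command, never from a script. Its arguments are lists of equal length, an entry for each row: "slide": the shift along the tool's x, y, z in m, a list of three; "angular": the turn, a rotation vector about the tool's x, y, z in degrees, a list of three; "hand": the finger opening in m, from 0 to 0.0854. A call has exactly 8 rows; each row shifts and turns the pose as measured when the row begins, along the tool's axes as they then stand; what a row does not reach is not made up. A row lasts 1/10 s, in which the tool goes at most 50 mm and 8.59 degrees, less where a joint would pass 70% of its speed; a pose out of reach is approached as far as the arm can. A call is refused whole if a number of a shift passes 0.05 or a number of a turn 8.59, either way. A call with a gripper value outside its range is refused whole. The fingers move at their own pace and stop on an object; "squeeze" is the grip in N (left out, the last holds). Time passes only in rows, so rows that do not move let the fingers close, or fill a call up. It gives the time, the measured TCP pose, the force and the opening at its end, in the units of the state.
- bot.read_state(): the state, without advancing time (a new reading comes with each control period).
- bot.read_camera(name): name is "side" or "top"; returns the picture (384x512x3 uint8, red, green, blue); there is no depth.
- bot.get_calibration(name): a dict with "fx", "fy", "cx", "cy" (pixels), "k1" (the pictures are not rectified: a ray, as slopes to the right and down, at radius r is drawn at 1 + k1 r^2 times it, then the intrinsics apply), "R" (3x3) and "t" (3): a world point X has camera coordinates R X + t. Camera axes: x right, y down, z forward; pixel columns grow to the right and rows downward; lengths in m; the calibration is good to about 2 mm. A picture is of the moment at which its call begins. get_calibration takes no time and is no camera call.
- bot.finish_job(): hands the job in, once; it reports no verdict.
The state is a dict: "time": time; "q": joint angles; "joint_vel": joint speeds; "joint_torque": joint torques, N m; "tool_pos": TCP position; "tcp_rot": TCP orientation; "wrist_force": force on the tool from outside, world axes, zero at the start; "torque": the same for the moment, N m; "width": opening from 0.0 (shut) to 1.0 (fully open).
Only numpy, scipy, OpenCV 4.12 (cv2) and the standard library are available. Lean on these libraries where they do the work, as an engineer would, in place of code of your own. Each camera call takes 0.05 s, during which the arm holds its last target.

## Working session

There is one attempt and no reset: what is moved stays moved. The work goes in short steps, Python scripts to look and compute and a tool call to move; the robot and the scene stay as the last step left them, time stands still between calls to the robot, and variables do not carry over. Pictures are saved under pics/ and viewed, and the job is handed in when it is done.

Besides the shell and the picture viewer there is one more tool, called after "Emit:" as name(argument=value, ...) on one line, values as JSON. arm_command: Moves the arm, as the interface text tells. Its arguments: {"type":"object","properties":{"slide":{"type":"array","items":{"type":"array","items":{"type":"number"}}},"angular":{"type":"array","items":{"type":"array","items":{"type":"number"}}},"hand":{"type":"array","items":{"type":"number"}},"squeeze":{"type":"number"}},"required":["slide","angular","hand"]}

```bash
ls; mkdir -p pics; python3 - <<'E'
from workcell import bot
import cv2
for n in("side","top"):
    im=bot.read_camera(n); cv2.imwrite(f"pics/{n}0.png",im[:,:,::-1]); 
    print(n,bot.get_calibration(n))
print(bot.read_state())
E
```

```text
pics
side {'fx': 476.2446488815353, 'fy': 476.2446488815353, 'cx': 251.70220746274265, 'cy': 202.14898536650134, 'k1': 0.05262597307420056, 'R': array([[ 0.70101624, -0.71311781, -0.00626296],
       [-0.59035442, -0.57536461, -0.56607174],
       [ 0.40007235,  0.40052285, -0.82433219]]), 't': array([-0.3944827 ,  0.36645305,  1.11927168])}
top {'fx': 423.22565929884, 'fy': 423.22565929884, 'cx': 252.95535376275058, 'cy': 191.5288317710438, 'k1': -0.026501819107243068, 'R': array([[ 0.01112183, -0.99988537,  0.01027426],
       [-0.9838549 , -0.01277781, -0.17851124],
       [ 0.17862206, -0.00812301, -0.98388423]]), 't': array([-0.01730764,  0.52829274,  1.11892157])}
{'time': 0.1, 'q': array([ 1.30011252e+00,  2.64695500e-01,  1.60524830e+00,  1.06675139e-05,
        1.27371812e+00, -3.68826393e-02]), 'joint_vel': array([-0.00229712, -0.00119321, -0.00467874, -0.00159165,  0.00186481,
       -0.00075783]), 'joint_torque': array([-2.21815635e-04, -5.16710222e+01, -3.68590379e+01, -1.28597821e-04,
        6.38480647e-03, -3.58778095e-05]), 'tool_pos': array([0.15619384, 0.65600715, 0.23806874]), 'tcp_rot': array([-0.36638467, -3.11982397,  0.00320925]), 'wrist_force': array([0.57020284, 0.42800037, 0.7094249 ]), 'torque': array([-0.00689054,  0.00677671, -0.00287576]), 'width': 1.000807680168034}
```

View pics/side0.png

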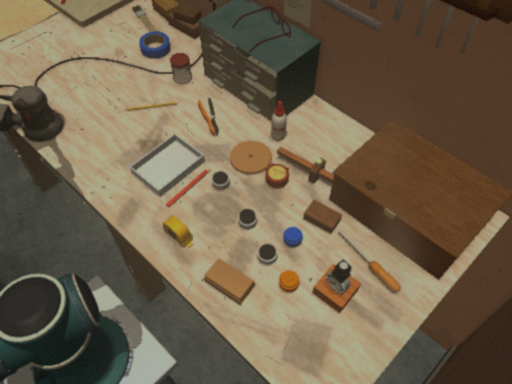

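View pics/top0.png

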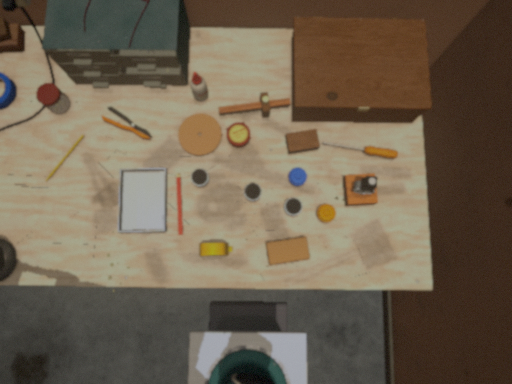

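```bash
cat > h.py <<'E'
import numpy as np,cv2
from workcell import bot
from scipy.spatial.transform import Rotation as Ro
from scipy.optimize import least_squares
C={n:bot.get_calibration(n) for n in("side","top")}
def proj(n,X):
    c=C[n];p=np.atleast_2d(X)@c["R"].T+c["t"];s=p[:,:2]/p[:,2:];r2=(s**2).sum(1,keepdims=True)
    s=s*(1+c["k1"]*r2);return s*[c["fx"],c["fy"]]+[c["cx"],c["cy"]]
def onz(n,uv,z):
    return least_squares(lambda a:proj(n,[a[0],a[1],z])[0]-uv,[.6,0]).x
def tri(us,ut):
    r=least_squares(lambda X:np.r_[proj("side",X)[0]-us,proj("top",X)[0]-ut],[.6,0,.05]);return r.x,r.fun
def crop(im,x,y,w,h,f,name):
    cv2.imwrite("pics/"+name,cv2.resize(im[y:y+h,x:x+w],None,fx=f,fy=f,interpolation=cv2.INTER_CUBIC))
E
python3 - <<'E'
from h import *
t=cv2.imread("pics/top0.png");s=cv2.imread("pics/side0.png")
crop(t,180,150,130,80,6,"t_m.png");crop(t,330,160,64,60,9,"t_t.png");crop(s,200,160,100,120,5,"s_m.png");crop(s,305,250,64,64,9,"s_t.png")
crop(t,110,150,90,100,6,"t_tray.png")
E
```

```text
(no output)
```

View pics/t_m.png

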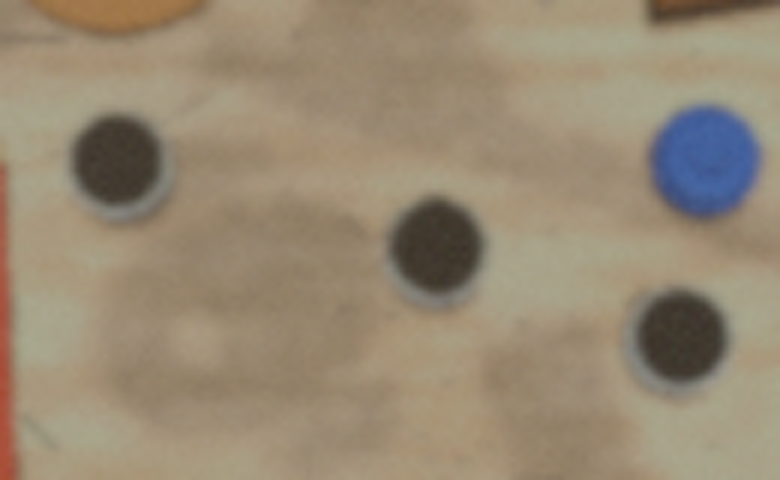

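View pics/t_t.png

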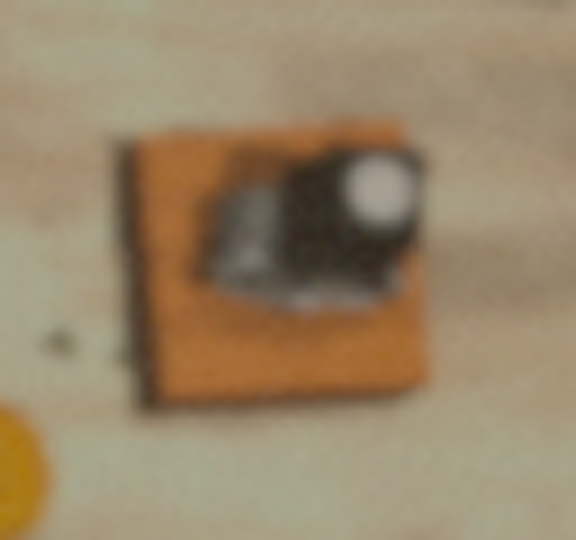

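View pics/s_m.png

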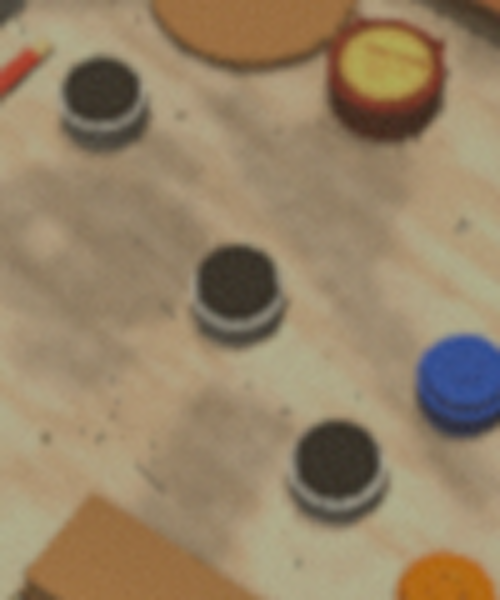

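View pics/s_t.png

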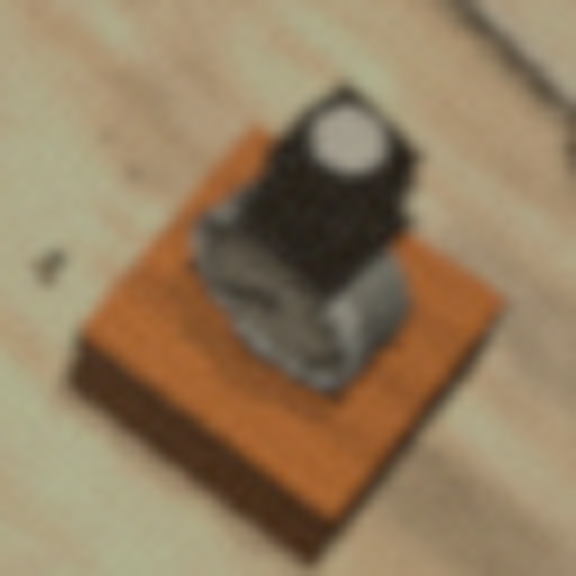

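View pics/t_tray.png

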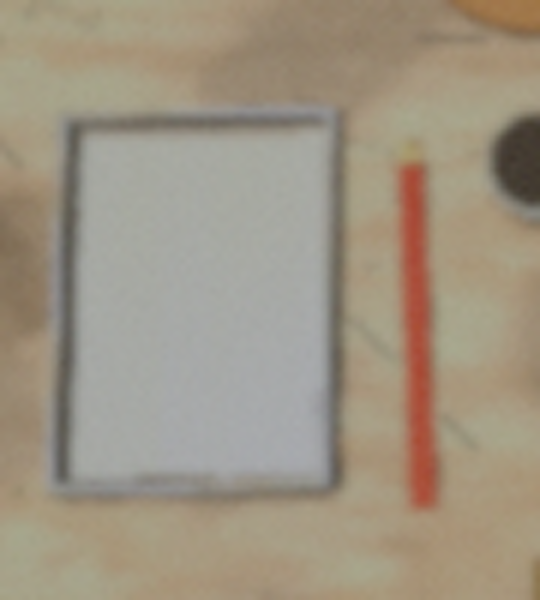

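```bash
python3 - <<'E'
from h import *
t=cv2.imread("pics/top0.png");s=cv2.imread("pics/side0.png")
for n in C: print(n,-C[n]["R"].T@C[n]["t"])
def cen(im,x,y,r,f):
    p=im[y-r:y+r+1,x-r:x+r+1].astype(int);m=f(p).astype(np.uint8)
    k,l,st,c=cv2.connectedComponentsWithStats(m);i=1+np.argmax(st[1:,4]);
    return c[i]+[x-r,y-r],st[i,2:]
dark=lambda p:p.max(2)<105
white=lambda p:(p.min(2)>140)
M=[((221,180),(200,177)),((247,217),(252,191)),((267,253),(293,206))]
for a,b in M:
    ca,sa=cen(s,*a,12,dark);cb,sb=cen(t,*b,12,dark)
    X,f=tri(ca,cb);print(ca,sa,cb,sb,X.round(4),f.round(2),onz("side",ca,.0355).round(4),onz("top",cb,.0355).round(4))
g=lambda p:(p.min(2)>150)
a=(305+349/9,250+140/9);b=(330+381/9,160+190/9)
print(a,b)
for w,(im,q) in {"side":(s,a),"top":(t,b)}.items():
    x,y=map(round,q); 
    c,st=cen(im,x,y,5,lambda p:p.min(2)>110);print(w,c,st,onz(w,c,.142))
print(tri(a,b))
# stand top corners from top crop & side crop
tc=np.array([[137,132],[405,122],[428,388],[160,402]])/9-.44+[330,160]
sc=np.array([[258,128],[505,303],[330,520],[85,340]])/9-.44+[305,250]
for n,c in(("top",tc),("side",sc)):
    P=np.array([onz(n,u,.038) for u in c]);d=P-P.mean(0);print(n,P.round(4).tolist(),P.mean(0),np.linalg.norm(np.roll(P,-1,0)-P,axis=1))
tr=np.array([[68,115],[342,112],[338,490],[53,492]])/6-.42+[110,150]
P=np.array([onz("top",u,.032) for u in tr]);print(P,P.mean(0))
for p,q in((0,1),(1,2),(2,3),(3,0)):
    d=P[q]-P[p];print(np.linalg.norm(d),np.degrees(np.arctan2(d[1],d[0])))
E
```

```text
side [ 0.0450863  -0.51876241  1.12761976]
top [ 0.32009182 -0.00146623  1.1953733 ]
[219.88157895 177.625     ] [ 15  13 152] [199.11242604 176.46745562] [ 15  14 169] [0.5731 0.1403 0.0319] [-0.3   0.1   0.15 -0.27] [0.5723 0.1378] [0.5716 0.1402]
[246.97948718 216.07179487] [ 16  15 195] [252.24581006 190.66480447] [ 15  16 179] [ 0.5343 -0.0094  0.0321] [-0.2   0.07  0.11 -0.19] [ 0.5333 -0.0112] [ 0.5331 -0.009 ]
[266.92788462 251.66346154] [ 17  16 208] [293.01123596 205.88202247] [ 15  15 178] [ 0.4931 -0.1235  0.0301] [-0.24  0.08  0.13 -0.24] [ 0.4916 -0.1257] [ 0.4917 -0.1225]
(343.77777777777777, 265.55555555555554) (372.3333333333333, 181.11111111111111)
side [343.23076923 265.        ] [ 7  7 39] [ 0.54524952 -0.31272784]
top [371.86111111 180.61111111] [ 7  6 36] [ 0.54361771 -0.31358896]
(array([ 0.54284777, -0.3146471 ,  0.14444137]), array([-0.37515995,  0.16068084,  0.22607041, -0.39387233]))
top [[0.583, -0.2685], [0.5874, -0.3529], [0.5032, -0.3567], [0.4978, -0.2733]] [ 0.54283747 -0.31284664] [0.08450843 0.08424214 0.08355886 0.08530162]
side [[0.583, -0.2708], [0.5885, -0.3527], [0.5055, -0.3576], [0.4995, -0.2778]] [ 0.54414258 -0.31470897] [0.08204293 0.08314119 0.08001398 0.08383589]
[[0.5917487  0.36196725]
 [0.59484467 0.23318403]
 [0.41740044 0.22661492]
 [0.41474751 0.35707954]] [0.50468533 0.29471143]
0.12882042842237218 -88.62286682411043
0.1775657828287538 -177.87983743719104
0.13049159019662546 91.16492085946199
0.17706866697149834 1.5817641839101793
```

```bash
cat >> h.py <<'E'
def tester_over(n,im,x0,y0,w,h,f,p,yaw,fz,ax0=None):
    big=cv2.resize(im[y0:y0+h,x0:x0+w],None,fx=f,fy=f,interpolation=cv2.INTER_CUBIC)
    R=Ro.from_euler("z",yaw,degrees=True).as_matrix()
    def dr(L,col):
        L=np.array(L,float)@R.T+[p[0],p[1],fz]
        q=(proj(n,L)-[x0,y0]+.5)*f-.5
        cv2.polylines(big,[np.round(q).astype(int)],True,col,1)
    sq=lambda a,z:[[a,a,z],[a,-a,z],[-a,-a,z],[-a,a,z]]
    dr(sq(.014,.130),(0,255,0));dr(sq(.014,.088),(0,255,0))
    th=np.linspace(0,2*np.pi,60)
    for x,c in((-.012,(0,0,255)),(.012,(255,0,0))): dr(np.c_[x+0*th,.028*np.cos(th),.054+.028*np.sin(th)],c)
    return big
E
python3 - <<'E'
from h import *
t=cv2.imread("pics/top0.png");s=cv2.imread("pics/side0.png")
for n,im,x,y in(("side",s,310,252),("top",t,335,165)):
    rows=[]
    A=[tester_over(n,im,x,y,52,52,5,(.5443,-.3135),yw,.012) for yw in(-20,-10,0,10,20,30)]
    cv2.imwrite(f"pics/ov_{n}.png",np.vstack([np.hstack(A[:3]),np.hstack(A[3:])]))
E
```

```text
(no output)
```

View pics/ov_side.png

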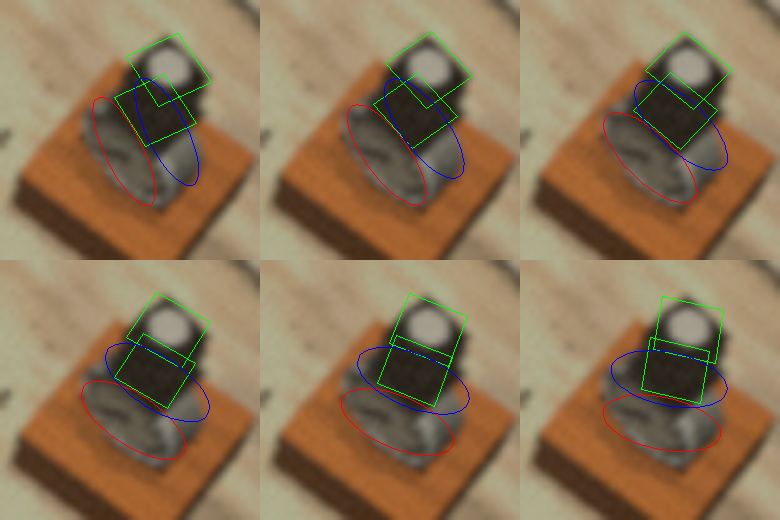

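View pics/ov_top.png

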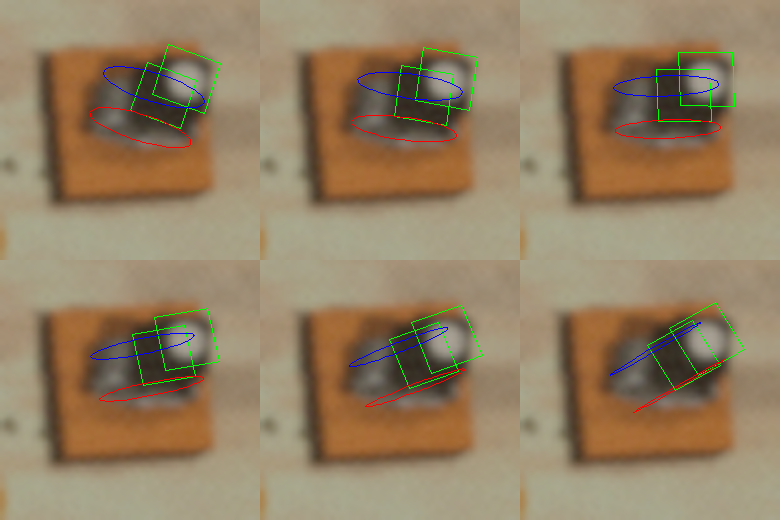

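```bash
python3 - <<'E'
from h import *
from scipy.optimize import minimize
ims={"top":cv2.imread("pics/top0.png"),"side":cv2.imread("pics/side0.png")}
W={"side":(322,254,34,34),"top":(352,168,30,30)}
F=8
def mask(n,p):
    x0,y0,w,h=W[n];R=Ro.from_euler("z",p[2],degrees=True).as_matrix()
    L=np.array([[a,b,z] for a in(-.014,.014) for b in(-.014,.014) for z in(.088,.130)])@R.T+[p[0],p[1],.012]
    q=((proj(n,L)-[x0,y0]+.5)*F-.5).astype(np.float32)
    m=np.zeros((h*F,w*F),np.uint8);cv2.fillConvexPoly(m,np.round(cv2.convexHull(q)*16).astype(np.int32),255,shift=4)
    return m>0
D={}
for n,im in ims.items():
    x0,y0,w,h=W[n];b=cv2.resize(im[y0:y0+h,x0:x0+w],None,fx=F,fy=F,interpolation=cv2.INTER_CUBIC).astype(int)
    m=(b.max(2)<85).astype(np.uint8)
    # fill cap
    cs,_=cv2.findContours(m,cv2.RETR_EXTERNAL,cv2.CHAIN_APPROX_NONE);c=max(cs,key=cv2.contourArea)
    M=np.zeros_like(m);cv2.fillPoly(M,[c],1);M=cv2.morphologyEx(M,cv2.MORPH_CLOSE,cv2.getStructuringElement(2,(41,41)));D[n]=M>0
    cv2.imwrite(f"pics/hm_{n}.png",np.hstack([b.astype(np.uint8),cv2.cvtColor(M*255,cv2.COLOR_GRAY2BGR)]))
def cost(p,ns):
    return sum((mask(n,p)^D[n]).sum()/mask(n,p).sum() for n in ns)
for ns in(("side",),("top",),("side","top")):
    best=[]
    for yw in range(-30,31,5):
        r=minimize(lambda v:cost([v[0]/100,v[1]/100,yw],ns),[54.4,-31.35],method="Nelder-Mead",options=dict(initial_simplex=[[54.4,-31.35],[54.8,-31.35],[54.4,-30.9]]))
        best.append((round(r.fun,3),yw,r.x.round(2).tolist()))
    print(ns,*best,sep="\n")
E
```

```text
('side',)
(np.float64(0.357), -30, [53.29, -31.65])
(np.float64(0.34), -25, [53.29, -31.66])
(np.float64(0.322), -20, [53.32, -31.63])
(np.float64(0.304), -15, [53.35, -31.62])
(np.float64(0.285), -10, [53.38, -31.62])
(np.float64(0.271), -5, [53.47, -31.62])
(np.float64(0.28), 0, [53.48, -31.61])
(np.float64(0.306), 5, [53.55, -31.62])
(np.float64(0.351), 10, [53.49, -31.65])
(np.float64(0.4), 15, [53.39, -31.65])
(np.float64(0.456), 20, [53.27, -31.72])
(np.float64(0.471), 25, [53.3, -31.72])
(np.float64(0.446), 30, [53.36, -31.75])
('top',)
(np.float64(0.408), -30, [53.63, -30.62])
(np.float64(0.382), -25, [53.6, -30.65])
(np.float64(0.36), -20, [53.68, -30.67])
(np.float64(0.344), -15, [53.7, -30.69])
(np.float64(0.33), -10, [53.76, -30.73])
(np.float64(0.325), -5, [53.82, -30.76])
(np.float64(0.327), 0, [53.8, -30.73])
(np.float64(0.341), 5, [53.85, -30.68])
(np.float64(0.364), 10, [53.88, -30.63])
(np.float64(0.394), 15, [53.85, -30.57])
(np.float64(0.427), 20, [53.8, -30.53])
(np.float64(0.462), 25, [53.71, -30.46])
(np.float64(0.499), 30, [53.67, -30.46])
('side', 'top')
(np.float64(1.065), -30, [53.66, -30.96])
(np.float64(1.041), -25, [53.71, -30.99])
(np.float64(1.02), -20, [53.72, -31.01])
(np.float64(1.002), -15, [53.77, -31.12])
(np.float64(0.99), -10, [53.78, -31.26])
(np.float64(0.984), -5, [53.73, -31.3])
(np.float64(0.997), 0, [53.7, -31.25])
(np.float64(1.025), 5, [53.65, -31.21])
(np.float64(1.068), 10, [53.7, -31.26])
(np.float64(1.126), 15, [53.64, -31.22])
(np.float64(1.205), 20, [53.61, -31.1])
(np.float64(1.238), 25, [53.58, -31.15])
(np.float64(1.244), 30, [53.5, -31.07])
```

View pics/hm_side.png

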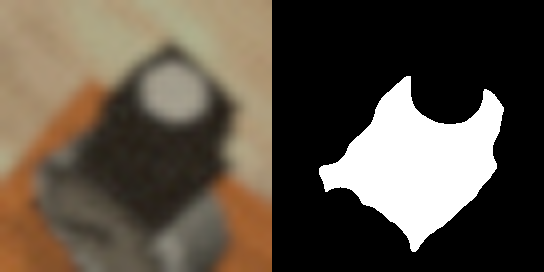

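View pics/hm_top.png

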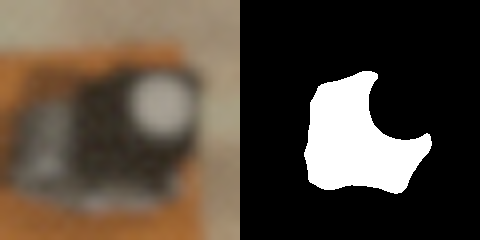

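```bash
cat >> h.py <<'E'
# pose: x,y,z, az (azimuth of tool y, deg), tool pointing down
def Rdown(az):
    a=np.radians(az);y=np.array([np.cos(a),np.sin(a),0]);z=np.array([0,0,-1.]);return np.c_[np.cross(y,z),y,z]
def cur():
    s=bot.read_state();R=Ro.from_rotvec(s["tcp_rot"]).as_matrix();return s,s["tool_pos"],R
def show():
    s,p,R=cur();print("t",round(s["time"],2),"p",p.round(4),"az",round(float(np.degrees(np.arctan2(R[1,1],R[0,1]))),2),"tilt",np.degrees(R[:2,2]).round(2),"w",round(float(s["width"])*85.4,1),"F",s["wrist_force"].round(2),"q",s["q"].round(2))
def plan(wps,start=None,polar=False):
    """wps: (x,y,z,az) per row absolute; prints rows"""
    s,p,R=cur();S=[];A=[]
    for w in wps:
        T=np.array(w[:3]);Rt=Rdown(w[3])
        sl=np.round(R.T@(T-p),4);an=np.round(np.degrees(Ro.from_matrix(R.T@Rt).as_rotvec()),2)
        if abs(sl).max()>.05 or np.linalg.norm(sl)>.0501 or abs(an).max()>8.59: print("LIM",sl,an)
        S.append(sl.tolist());A.append(an.tolist());p=p+R@sl;R=R@Ro.from_rotvec(np.radians(an)).as_matrix()
    for i in range(0,len(S),8): print('"slide":',S[i:i+8],'\n"angular":',A[i:i+8])
def lin(a,b,n,ease=False):
    a=np.array(a,float);b=np.array(b,float);u=np.arange(1,n+1)/n
    if ease:u=(1-np.cos(np.pi*u))/2
    return [a+(b-a)*k for k in u]
def here():
    s,p,R=cur();return [*p,float(np.degrees(np.arctan2(R[1,1],R[0,1])))]
def arc(a,b,n):
    ra,ta=np.hypot(a[0],a[1]),np.arctan2(a[1],a[0]);rb,tb=np.hypot(b[0],b[1]),np.arctan2(b[1],b[0])
    return [(r*np.cos(t),r*np.sin(t),z,az) for r,t,z,az in lin((ra,ta,a[2],a[3]),(rb,tb,b[2],b[3]),n)]
E
python3 - <<'E'
from h import *
show();plan(arc(here(),(.544,-.3135,.21,-95),28)+[(.544,-.3135,.21,-95)]*4)
E
```

```text
t 0.1 p [0.1562 0.656  0.2381] az 76.6 tilt [-0.03 -0.11] w 85.5 F [0.57 0.43 0.71] q [ 1.3   0.26  1.61  0.    1.27 -0.04]
"slide": [[-0.0446, -0.0031, 0.001], [-0.0447, -0.0014, 0.001], [-0.0445, 0.0005, 0.001], [-0.0444, 0.0023, 0.001], [-0.0441, 0.004, 0.001], [-0.0438, 0.0059, 0.001], [-0.0435, 0.0075, 0.001], [-0.043, 0.0093, 0.001]] 
"angular": [[-0.12, 0.0, 6.13], [0.0, 0.0, 6.13], [0.0, 0.0, 6.13], [0.0, 0.0, 6.12], [0.0, 0.0, 6.13], [0.0, 0.0, 6.13], [0.0, 0.0, 6.13], [0.0, 0.0, 6.13]]
"slide": [[-0.0425, 0.011, 0.001], [-0.0418, 0.0127, 0.001], [-0.0413, 0.0143, 0.001], [-0.0405, 0.016, 0.001], [-0.0398, 0.0175, 0.001], [-0.0389, 0.019, 0.001], [-0.038, 0.0206, 0.001], [-0.037, 0.022, 0.001]] 
"angular": [[0.0, -0.0, 6.13], [0.0, -0.0, 6.13], [0.0, -0.0, 6.13], [0.0, -0.0, 6.12], [0.0, -0.0, 6.13], [0.0, -0.0, 6.13], [0.0, -0.0, 6.13], [0.0, -0.0, 6.13]]
"slide": [[-0.0361, 0.0235, 0.001], [-0.0349, 0.0248, 0.0011], [-0.0339, 0.0262, 0.001], [-0.0327, 0.0274, 0.001], [-0.0314, 0.0287, 0.001], [-0.0302, 0.0298, 0.001], [-0.0289, 0.0309, 0.001], [-0.0276, 0.032, 0.001]] 
"angular": [[0.0, -0.0, 6.13], [0.0, -0.0, 6.13], [0.0, -0.0, 6.13], [0.0, -0.0, 6.12], [0.0, -0.0, 6.13], [0.0, -0.0, 6.13], [0.0, -0.0, 6.13], [-0.0, -0.0, 6.13]]
"slide": [[-0.0261, 0.033, 0.001], [-0.0248, 0.034, 0.001], [-0.0233, 0.0348, 0.001], [-0.0218, 0.0357, 0.001], [0.0, -0.0, -0.0], [0.0, -0.0, -0.0], [0.0, -0.0, -0.0], [0.0, -0.0, -0.0]] 
"angular": [[-0.0, -0.0, 6.13], [-0.0, -0.0, 6.13], [-0.0, -0.0, 6.13], [-0.0, -0.0, 6.12], [-0.0, -0.0, 0.0], [-0.0, -0.0, 0.0], [-0.0, -0.0, 0.0], [-0.0, -0.0, 0.0]]
```

Emit:
arm_command(slide=[[-0.045,-0.003,0.001],[-0.045,-0.001,0.001],[-0.0445,0.0005,0.001],[-0.0445,0.002,0.001],[-0.044,0.004,0.001],[-0.044,0.006,0.001],[-0.0435,0.0075,0.001],[-0.043,0.009,0.001]], angular=[[0,0,6.1],[0,0,6.1],[0,0,6.1],[0,0,6.1],[0,0,6.1],[0,0,6.1],[0,0,6.1],[0,0,6.1]], hand=[0.085,0.085,0.085,0.085,0.085,0.085,0.085,0.085], squeeze=60)

```text
time: 0.9
tool_pos: [0.4602, 0.4709, 0.2236]
tcp_rot: [-1.651, -2.67, 0.014]
wrist_force: [0.5, -0.0, -0.2]
width: 0.998
```

```bash
python3 - <<'E'
from h import *
show();plan(arc(here(),(.544,-.3135,.21,-95),21)+[(.544,-.3135,.21,-95)]*3)
E
```

```text
t 0.9 p [0.4602 0.4709 0.2236] az 26.55 tilt [-0.36 -0.36] w 85.3 F [ 0.53 -0.02 -0.15] q [ 0.76  0.25  1.65 -0.    1.25  0.3 ]
"slide": [[-0.0399, 0.0109, 0.0007], [-0.0393, 0.0124, 0.0006], [-0.0388, 0.0139, 0.0007], [-0.0381, 0.0152, 0.0006], [-0.0375, 0.0167, 0.0007], [-0.0366, 0.0181, 0.0006], [-0.0359, 0.0194, 0.0006], [-0.0351, 0.0207, 0.0007]] 
"angular": [[-0.47, 0.19, 5.79], [-0.0, -0.0, 5.79], [-0.0, -0.0, 5.79], [-0.0, -0.0, 5.78], [-0.0, -0.0, 5.79], [-0.0, -0.0, 5.79], [-0.0, 0.0, 5.79], [-0.0, 0.0, 5.79]]
"slide": [[-0.0341, 0.022, 0.0006], [-0.0333, 0.0232, 0.0007], [-0.0322, 0.0244, 0.0006], [-0.0312, 0.0256, 0.0007], [-0.0302, 0.0266, 0.0006], [-0.029, 0.0278, 0.0007], [-0.0279, 0.0287, 0.0006], [-0.0268, 0.0297, 0.0007]] 
"angular": [[-0.0, 0.0, 5.78], [-0.0, 0.0, 5.79], [-0.0, 0.0, 5.79], [-0.0, 0.0, 5.79], [-0.0, 0.0, 5.79], [-0.0, 0.0, 5.78], [-0.0, 0.0, 5.79], [-0.0, 0.0, 5.79]]
"slide": [[-0.0255, 0.0307, 0.0006], [-0.0243, 0.0315, 0.0007], [-0.023, 0.0324, 0.0006], [-0.0217, 0.0331, 0.0007], [-0.0204, 0.0339, 0.0006], [0.0, -0.0, 0.0], [0.0, -0.0, 0.0], [0.0, -0.0, 0.0]] 
"angular": [[-0.0, 0.0, 5.79], [-0.0, 0.0, 5.79], [-0.0, 0.0, 5.79], [-0.0, 0.0, 5.78], [-0.0, 0.0, 5.79], [-0.0, 0.0, 0.0], [-0.0, 0.0, 0.0], [-0.0, 0.0, 0.0]]
```

Tracks well.

Emit:
arm_command(slide=[[-0.04,0.011,0.0],[-0.0395,0.0125,0.0],[-0.039,0.014,0.0],[-0.038,0.015,0.0],[-0.0375,0.0165,0.0],[-0.0365,0.018,0.0],[-0.036,0.0195,0.0],[-0.035,0.0205,0.0]], angular=[[-0.4,0.2,5.8],[0,0,5.8],[0,0,5.8],[0,0,5.8],[0,0,5.8],[0,0,5.8],[0,0,5.8],[0,0,5.8]], hand=[0.085,0.085,0.085,0.085,0.085,0.085,0.085,0.085])

```text
time: 1.7
tool_pos: [0.6194, 0.1714, 0.2177]
tcp_rot: [-2.602, -1.758, 0.013]
wrist_force: [1.2, -0.2, 0.3]
width: 0.997
```

Emit:
arm_command(slide=[[-0.034,0.022,0.0],[-0.033,0.023,0.0],[-0.032,0.0245,0.0],[-0.031,0.0255,0.0],[-0.03,0.0265,0.0],[-0.029,0.028,0.0],[-0.028,0.0285,0.0],[-0.027,0.0295,0.0]], angular=[[0,0,5.8],[0,0,5.8],[0,0,5.8],[0,0,5.8],[0,0,5.8],[0,0,5.8],[0,0,5.8],[0,0,5.8]], hand=[0.085,0.085,0.085,0.085,0.085,0.085,0.085,0.085])

```text
time: 2.5
tool_pos: [0.6026, -0.1594, 0.2138]
tcp_rot: [3.094, 0.537, -0.022]
wrist_force: [0.2, -0.8, -0.0]
width: 0.996
```

```bash
python3 - <<'E'
from h import *
show();plan(arc(here(),(.544,-.3135,.20,-95),6)+[(.544,-.3135,.20,-95)]*2)
E
```

```text
t 2.5 p [ 0.6026 -0.1594  0.2138] az -70.32 tilt [-0.77 -0.19] w 85.1 F [ 0.24 -0.77 -0.02] q [-0.29  0.19  1.74 -0.01  1.22  0.94]
"slide": [[-0.0154, 0.0227, 0.0025], [-0.0148, 0.0232, 0.0023], [-0.0142, 0.0236, 0.0023], [-0.0136, 0.024, 0.0023], [-0.0129, 0.0244, 0.0023], [-0.0122, 0.0248, 0.0023], [0.0, -0.0, -0.0], [0.0, -0.0, -0.0]] 
"angular": [[-0.05, 0.8, 4.11], [-0.0, -0.0, 4.12], [-0.0, -0.0, 4.11], [-0.0, -0.0, 4.12], [-0.0, -0.0, 4.11], [-0.0, -0.0, 4.11], [-0.0, -0.0, 0.0], [-0.0, -0.0, 0.0]]
```

Emit:
arm_command(slide=[[-0.0155,0.0225,0.0025],[-0.015,0.023,0.0025],[-0.014,0.0235,0.0025],[-0.0135,0.024,0.0025],[-0.013,0.0245,0.0025],[-0.012,0.025,0.0025],[0,0,0],[0,0,0]], angular=[[0,0.8,4.1],[0,0,4.1],[0,0,4.1],[0,0,4.1],[0,0,4.1],[0,0,4.1],[0,0,0],[0,0,0]], hand=[0.085,0.085,0.085,0.085,0.085,0.085,0.085,0.085])

```text
time: 3.3
tool_pos: [0.5345, -0.3236, 0.1935]
tcp_rot: [-3.133, 0.178, 0.011]
wrist_force: [0.8, -0.4, -0.3]
width: 0.993
```

```bash
python3 - <<'E'
from h import *
show();a=(.5443,-.3135,.20,-95);b=(.5443,-.3135,.113,-95)
plan([a,a]+lin(a,b,6))
for n in C: cv2.imwrite(f"pics/h1_{n}.png",bot.read_camera(n)[:,:,::-1])
t=cv2.imread("pics/h1_top.png");s=cv2.imread("pics/h1_side.png")
crop(t,320,140,100,90,6,"h1t.png");crop(s,295,210,100,100,6,"h1s.png")
E
```

```text
t 3.3 p [ 0.5345 -0.3236  0.1935] az -96.51 tilt [-0.39  0.2 ] w 84.8 F [ 0.78 -0.35 -0.33] q [-0.58  0.21  1.76 -0.    1.18  1.1 ]
"slide": [[0.0085, -0.0111, -0.0066], [0.0, -0.0, 0.0], [0.0, -0.0, 0.0145], [0.0, -0.0, 0.0145], [0.0, -0.0, 0.0145], [0.0, -0.0, 0.0145], [0.0, -0.0, 0.0145], [0.0, -0.0, 0.0145]] 
"angular": [[-0.16, 0.41, -1.51], [-0.0, 0.0, 0.0], [-0.0, 0.0, 0.0], [-0.0, 0.0, 0.0], [-0.0, 0.0, 0.0], [-0.0, 0.0, 0.0], [-0.0, 0.0, 0.0], [-0.0, 0.0, 0.0]]
```

View pics/h1t.png

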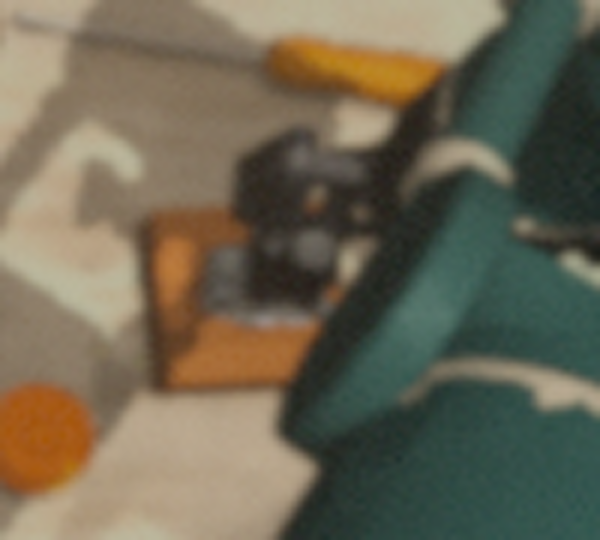

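View pics/h1s.png

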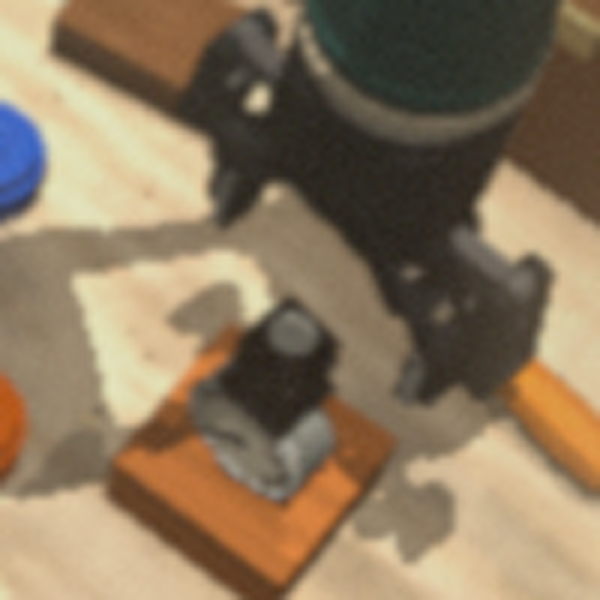

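Emit:
arm_command(slide=[[0.0085,-0.011,-0.0065],[0,0,0],[0,0,0.014],[0,0,0.014],[0,0,0.012],[0,0,0.008],[0,0,0],[0,0,0]], angular=[[0,0.4,-1.5],[0,0,0],[0,0,0],[0,0,0],[0,0,0],[0,0,0],[0,0,0],[0,0,0]], hand=[0.085,0.085,0.085,0.085,0.085,0.085,0.085,0.085])

```text
time: 4.2
tool_pos: [0.5466, -0.3073, 0.1467]
tcp_rot: [-3.135, 0.121, 0.002]
wrist_force: [0.5, -0.2, 0.4]
width: 0.994
```

```bash
python3 - <<'E'
from h import *
show();b=(.5443,-.3135,.113,-95)
plan(lin(here(),b,4)+[b]*4)
E
```

```text
t 4.2 p [ 0.5466 -0.3073  0.1467] az -94.41 tilt [-0.08  0.27] w 84.9 F [ 0.55 -0.2   0.37] q [-0.55  0.25  1.8   0.    1.1   1.09]
"slide": [[-0.0004, 0.0016, 0.0084], [-0.0005, 0.0016, 0.0084], [-0.0005, 0.0016, 0.0084], [-0.0004, 0.0016, 0.0084], [0.0, -0.0, 0.0], [0.0, -0.0, 0.0], [0.0, -0.0, 0.0], [0.0, -0.0, 0.0]] 
"angular": [[-0.26, 0.1, 0.15], [-0.0, -0.0, 0.15], [-0.0, -0.0, 0.15], [-0.0, -0.0, 0.14], [-0.0, -0.0, 0.0], [-0.0, -0.0, 0.0], [-0.0, -0.0, 0.0], [-0.0, -0.0, 0.0]]
```

Emit:
arm_command(slide=[[-0.0015,0.0055,0.006],[0,0,0.008],[0,0,0.008],[0,0,0.006],[0,0,0.002],[0,0,0],[0,0,0],[0,0,0]], angular=[[-0.2,0.1,0.5],[0,0,0],[0,0,0],[0,0,0],[0,0,0],[0,0,0],[0,0,0],[0,0,0]], hand=[0.085,0.085,0.085,0.085,0.085,0.085,0.085,0.085])

```text
time: 5.0
tool_pos: [0.5449, -0.3142, 0.1149]
tcp_rot: [3.138, -0.137, 0.003]
wrist_force: [0.3, 0.5, 0.2]
width: 0.998
```

```bash
python3 - <<'E'
from h import *
show();b=(.5443,-.3135,.113,-95)
plan(lin(here(),b,1))
E
```

```text
t 5.0 p [ 0.5449 -0.3142  0.1149] az -95.01 tilt [ 0.1  -0.01] w 85.2 F [0.34 0.54 0.21] q [-0.56  0.28  1.83  0.    1.04  1.09]
"slide": [[-0.0007, -0.0006, 0.0019]] 
"angular": [[0.0, -0.1, -0.01]]
```

Emit:
arm_command(slide=[[-0.0005,-0.0005,0.002],[0,0,0],[0,0,0],[0,0,0],[0,0,0],[0,0,0],[0,0,0],[0,0,0]], angular=[[0,0,0],[0,0,0],[0,0,0],[0,0,0],[0,0,0],[0,0,0],[0,0,0],[0,0,0]], hand=[0.07,0.06,0.05,0.04,0.034,0.028,0.024,0.022])

```text
time: 5.8
tool_pos: [0.5453, -0.3135, 0.1141]
tcp_rot: [3.138, -0.137, 0.006]
wrist_force: [0.1, -0.3, -0.5]
width: 0.317
```

Emit:
arm_command(slide=[[0,0,0],[0,0,0],[0,0,0],[0,0,0],[0,0,0],[0,0,0],[0,0,0],[0,0,0]], angular=[[0,0,0],[0,0,0],[0,0,0],[0,0,0],[0,0,0],[0,0,0],[0,0,0],[0,0,0]], hand=[0.018,0.016,0.015,0.015,0.015,0.015,0.015,0.015])

```text
time: 6.6
tool_pos: [0.5453, -0.3135, 0.1141]
tcp_rot: [3.138, -0.137, 0.006]
wrist_force: [0.4, 1.0, -0.4]
width: 0.318
```

```bash
python3 - <<'E'
from h import *
show()
s=cv2.cvtColor(bot.read_camera("side"),4);cv2.imwrite("pics/g1s.png",s);crop(s,295,220,90,80,8,"g1sc.png")
print(bot.read_state()["torque"])
E
```

```text
t 6.6 p [ 0.5453 -0.3135  0.1141] az -95.01 tilt [ 0.21 -0.04] w 27.2 F [ 0.39  1.01 -0.4 ] q [-0.56  0.28  1.83  0.    1.03  1.1 ]
[ 0.06204117 -0.03298633 -0.08431606]
```

View pics/g1sc.png

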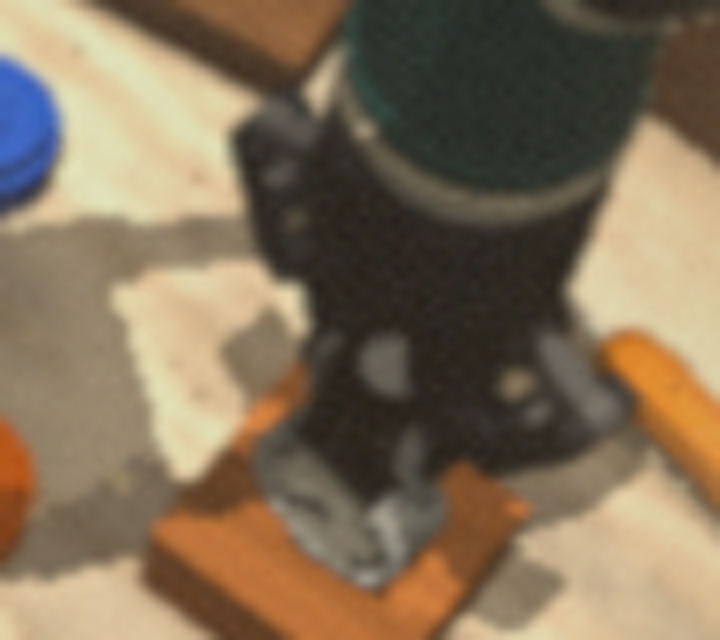

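Emit:
arm_command(slide=[[0,0,-0.005],[0,0,-0.012],[0,0,-0.015],[0,0,-0.015],[0,0,-0.015],[0,0,-0.012],[0,0,0],[0,0,0]], angular=[[0,0,0],[0,0,0],[0,0,0],[0,0,0],[0,0,0],[0,0,0],[0,0,0],[0,0,0]], hand=[0.015,0.015,0.015,0.015,0.015,0.015,0.015,0.015])

```text
time: 7.45
tool_pos: [0.5447, -0.3137, 0.1953]
tcp_rot: [3.137, -0.137, 0.007]
wrist_force: [0.3, 0.3, -3.7]
width: 0.32
```

```bash
python3 - <<'E'
from h import *
show();b=(.4917,-.1243,.175,-50)
plan(lin(here(),b,8)+[b])
E
```

```text
t 7.45 p [ 0.5447 -0.3137  0.1953] az -95.0 tilt [ 0.23 -0.1 ] w 27.3 F [ 0.28  0.32 -3.7 ] q [-0.56  0.2   1.76  0.    1.17  1.1 ]
"slide": [[-0.0087, -0.023, 0.0025], [-0.0063, -0.0238, 0.0025], [-0.004, -0.0242, 0.0025], [-0.0016, -0.0246, 0.0026], [0.0008, -0.0245, 0.0025], [0.0032, -0.0244, 0.0025], [0.0056, -0.024, 0.0026], [0.0079, -0.0232, 0.0025]] 
"angular": [[0.09, -0.24, -5.62], [0.0, 0.0, -5.63], [0.0, 0.0, -5.63], [0.0, 0.0, -5.62], [0.0, 0.0, -5.63], [0.0, 0.0, -5.62], [0.0, 0.0, -5.63], [0.0, 0.0, -5.62]]
"slide": [[-0.0, -0.0, 0.0]] 
"angular": [[0.0, 0.0, -0.0]]
```

Emit:
arm_command(slide=[[-0.009,-0.023,0.0025],[-0.0065,-0.024,0.0025],[-0.004,-0.024,0.0025],[-0.0015,-0.0245,0.0025],[0.001,-0.0245,0.0025],[0.003,-0.0245,0.0025],[0.0055,-0.02,0.0025],[0.0,0.0,0.0]], angular=[[0,0,-5.6],[0,0,-5.6],[0,0,-5.6],[0,0,-5.6],[0,0,-5.6],[0,0,-5.6],[0,0,-5.6],[0,0,0]], hand=[0.015,0.015,0.015,0.015,0.015,0.015,0.015,0.015])

```text
time: 8.25
tool_pos: [0.4924, -0.1457, 0.1709]
tcp_rot: [-2.988, -0.961, 0.007]
wrist_force: [-0.9, -0.9, -2.5]
width: 0.318
```

```bash
python3 - <<'E'
from h import *
show();b=(.4917,-.1243,.175,-50)
plan(lin(here(),b,1)+[b])
s=cv2.cvtColor(bot.read_camera("side"),4);cv2.imwrite("pics/c1s.png",s);crop(s,220,180,100,100,6,"c1sc.png")
s=cv2.cvtColor(bot.read_camera("top"),4);cv2.imwrite("pics/c1t.png",s);crop(s,250,150,100,100,6,"c1tc.png")
E
```

```text
t 8.25 p [ 0.4924 -0.1457  0.1709] az -54.33 tilt [-0.29  0.1 ] w 27.1 F [-0.92 -0.93 -2.54] q [-0.34  0.02  2.02  0.    1.12  0.61]
"slide": [[0.0119, -0.0178, -0.0041], [-0.0, 0.0, 0.0]] 
"angular": [[-0.26, 0.17, -4.33], [0.0, -0.0, -0.0]]
```

View pics/c1sc.png

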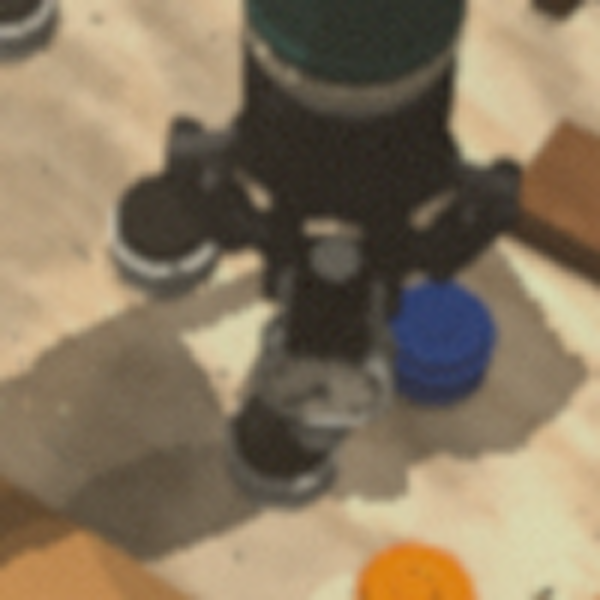

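View pics/c1tc.png

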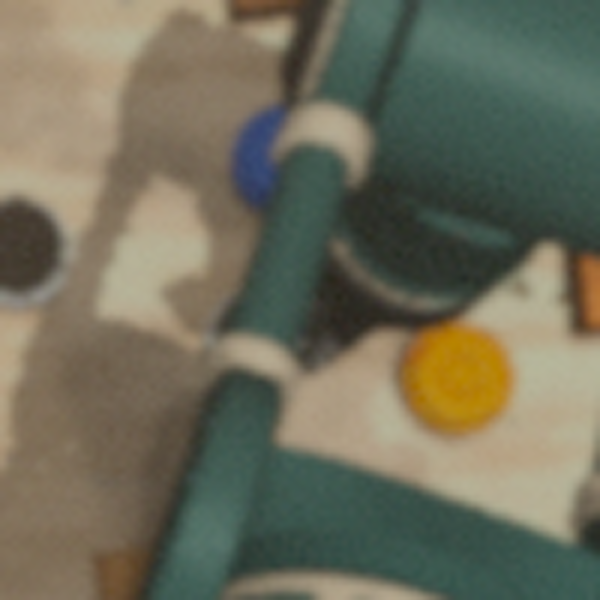

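Emit:
arm_command(slide=[[0.006,-0.009,0],[0.006,-0.009,0.004],[0,0,0.006],[0,0,0.006],[0,0,0],[0,0,0],[0,0,0],[0,0,0]], angular=[[-0.2,0.2,-2.2],[0,0,-2.1],[0,0,0],[0,0,0],[0,0,0],[0,0,0],[0,0,0],[0,0,0]], hand=[0.015,0.015,0.015,0.015,0.015,0.015,0.015,0.015])

```text
time: 9.15
tool_pos: [0.4937, -0.1272, 0.154]
tcp_rot: [2.951, 1.069, 0.003]
wrist_force: [-0.2, -0.0, -2.8]
width: 0.323
```

```bash
python3 - <<'E'
from h import *
show();b=(.4917,-.1243,.150,-50)
plan(lin(here(),b,1)+[b])
s=cv2.cvtColor(bot.read_camera("side"),4);cv2.imwrite("pics/c2s.png",s);crop(s,230,190,70,80,8,"c2sc.png")
E
```

```text
t 9.15 p [ 0.4937 -0.1272  0.154 ] az -50.16 tilt [ 0.15 -0.12] w 27.6 F [-0.21 -0.04 -2.76] q [-0.3   0.02  2.04 -0.    1.07  0.58]
"slide": [[0.0003, -0.0035, 0.004], [0.0, -0.0, 0.0]] 
"angular": [[0.18, -0.04, -0.16], [0.0, 0.0, -0.0]]
```

View pics/c2sc.png

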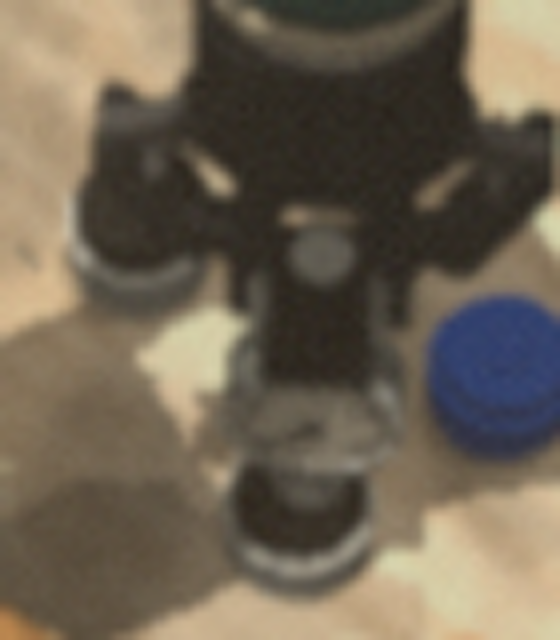

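Emit:
arm_command(slide=[[0.0,-0.0035,0.003],[0,0,0.003],[0,0,0.003],[0,0,0.002],[0,0,0],[0,0,0],[0,0,0],[0,0,0]], angular=[[0.1,0,0],[0,0,0],[0,0,0],[0,0,0],[0,0,0],[0,0,0],[0,0,0],[0,0,0]], hand=[0.015,0.015,0.015,0.015,0.015,0.015,0.015,0.015])

```text
time: 10.0
tool_pos: [0.4919, -0.1246, 0.143]
tcp_rot: [2.952, 1.069, 0.004]
wrist_force: [-1.1, 0.6, -1.9]
width: 0.319
```

```bash
python3 - <<'E'
from h import *
show();b=(.4917,-.1243,.1405,-50)
plan(lin(here(),b,1)+[b])
E
```

```text
t 10.0 p [ 0.4919 -0.1246  0.143 ] az -50.18 tilt [ 0.17 -0.06] w 27.3 F [-1.05  0.58 -1.95] q [-0.3   0.03  2.06 -0.    1.05  0.58]
"slide": [[0.0001, -0.0004, 0.0025], [-0.0, 0.0, 0.0]] 
"angular": [[0.16, -0.09, -0.18], [-0.0, 0.0, 0.0]]
```

Emit:
arm_command(slide=[[0.0,0,0.001],[0,0,0.001],[0,0,0.001],[0,0,0.0],[0,0,0],[0,0,0],[0,0,0],[0,0,0]], angular=[[0,0,0],[0,0,0],[0,0,0],[0,0,0],[0,0,0],[0,0,0],[0,0,0],[0,0,0]], hand=[0.015,0.015,0.015,0.015,0.015,0.015,0.015,0.015])

```text
time: 10.8
tool_pos: [0.492, -0.1246, 0.1405]
tcp_rot: [2.952, 1.069, 0.004]
wrist_force: [-0.9, -0.1, -0.5]
width: 0.317
```

```bash
python3 - <<'E'
from h import *
show()
E
```

```text
t 10.8 p [ 0.492  -0.1246  0.1405] az -50.18 tilt [ 0.18 -0.07] w 27.1 F [-0.86 -0.13 -0.5 ] q [-0.3   0.03  2.06 -0.    1.05  0.58]
```

Emit:
arm_command(slide=[[0.0,0,0.0005],[0,0,0.0005],[0,0,0.0005],[0,0,0.0005],[0,0,0],[0,0,0],[0,0,0],[0,0,0]], angular=[[0,0,0],[0,0,0],[0,0,0],[0,0,0],[0,0,0],[0,0,0],[0,0,0],[0,0,0]], hand=[0.015,0.015,0.015,0.015,0.015,0.015,0.015,0.015])

```text
time: 11.6
tool_pos: [0.492, -0.1247, 0.1387]
tcp_rot: [2.952, 1.069, 0.004]
wrist_force: [-0.7, -0.1, -0.2]
width: 0.323
```

```bash
python3 - <<'E'
from h import *
show()
E
```

```text
t 11.6 p [ 0.492  -0.1247  0.1387] az -50.18 tilt [ 0.18 -0.07] w 27.6 F [-0.69 -0.06 -0.2 ] q [-0.3   0.03  2.06 -0.    1.04  0.58]
```

Emit:
arm_command(slide=[[0.0,0,0.0005],[0,0,0.0005],[0,0,0.0005],[0,0,0.0],[0,0,0],[0,0,0],[0,0,0],[0,0,0]], angular=[[0,0,0],[0,0,0],[0,0,0],[0,0,0],[0,0,0],[0,0,0],[0,0,0],[0,0,0]], hand=[0.015,0.015,0.015,0.015,0.015,0.015,0.015,0.015])

```text
time: 12.4
tool_pos: [0.4921, -0.1247, 0.1373]
tcp_rot: [2.952, 1.069, 0.004]
wrist_force: [-1.8, -0.1, 0.2]
width: 0.319
```

```bash
python3 - <<'E'
from h import *
show()
E
```

```text
t 12.4 p [ 0.4921 -0.1247  0.1373] az -50.18 tilt [ 0.18 -0.07] w 27.3 F [-1.84 -0.14  0.16] q [-0.3   0.03  2.06 -0.    1.04  0.58]
```

Emit:
arm_command(slide=[[0.0,0,0.0005],[0,0,0.0005],[0,0,0.0],[0,0,0.0],[0,0,0],[0,0,0],[0,0,0],[0,0,0]], angular=[[0,0,0],[0,0,0],[0,0,0],[0,0,0],[0,0,0],[0,0,0],[0,0,0],[0,0,0]], hand=[0.015,0.015,0.015,0.015,0.015,0.015,0.015,0.015])

```text
time: 13.2
tool_pos: [0.4921, -0.1247, 0.1364]
tcp_rot: [2.952, 1.069, 0.004]
wrist_force: [-0.6, -0.3, 0.9]
width: 0.32
```

```bash
python3 - <<'E'
from h import *
show()
E
```

```text
t 13.2 p [ 0.4921 -0.1247  0.1364] az -50.18 tilt [ 0.18 -0.07] w 27.3 F [-0.63 -0.3   0.91] q [-0.3   0.04  2.07 -0.    1.04  0.58]
```

Emit:
arm_command(slide=[[0.0,0,0.0005],[0,0,0.0004],[0,0,0.0],[0,0,0.0],[0,0,0],[0,0,0],[0,0,0],[0,0,0]], angular=[[0,0,0],[0,0,0],[0,0,0],[0,0,0],[0,0,0],[0,0,0],[0,0,0],[0,0,0]], hand=[0.015,0.015,0.015,0.015,0.015,0.015,0.015,0.015])

```text
time: 14.0
tool_pos: [0.4921, -0.1247, 0.1359]
tcp_rot: [2.952, 1.069, 0.004]
wrist_force: [-1.1, 0.2, 1.9]
width: 0.319
```

```bash
python3 - <<'E'
from h import *
show()
E
```

```text
t 14.0 p [ 0.4921 -0.1247  0.1359] az -50.18 tilt [ 0.18 -0.07] w 27.3 F [-1.1   0.23  1.91] q [-0.3   0.04  2.07 -0.    1.04  0.58]
```

Emit:
arm_command(slide=[[0.0,0,0.0005],[0,0,0],[0,0,0.0005],[0,0,0.0],[0,0,0],[0,0,0],[0,0,0],[0,0,0]], angular=[[0,0,0],[0,0,0],[0,0,0],[0,0,0],[0,0,0],[0,0,0],[0,0,0],[0,0,0]], hand=[0.015,0.015,0.015,0.015,0.015,0.015,0.015,0.015])

```text
time: 14.8
tool_pos: [0.4922, -0.1247, 0.1357]
tcp_rot: [2.952, 1.069, 0.004]
wrist_force: [-2.0, 0.3, 3.3]
width: 0.318
```

```bash
python3 - <<'E'
from h import *
show()
s=cv2.cvtColor(bot.read_camera("side"),4);cv2.imwrite("pics/c3s.png",s);crop(s,240,200,60,70,10,"c3sc.png")
show()
E
```

```text
t 14.8 p [ 0.4922 -0.1247  0.1357] az -50.18 tilt [ 0.19 -0.07] w 27.1 F [-2.02  0.27  3.34] q [-0.3   0.04  2.07 -0.    1.04  0.58]
t 14.85 p [ 0.4922 -0.1247  0.1357] az -50.18 tilt [ 0.19 -0.07] w 27.1 F [-2.68  2.09  3.29] q [-0.3   0.04  2.07 -0.    1.04  0.58]
```

View pics/c3sc.png

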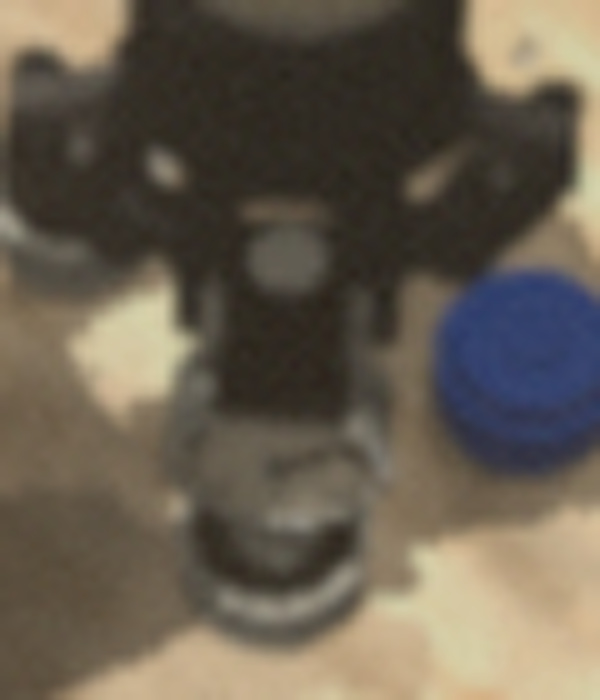

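```bash
python3 - <<'E'
from h import *
h=here();u=(.492,-.1246,.160,-50);b=(.5332,-.0101,.156,-50)
plan(lin(h,u,2)+lin(u,b,5)+[b])
E
```

```text
"slide": [[-0.0, -0.0001, -0.0121], [-0.0001, -0.0001, -0.0122], [0.0211, -0.0122, 0.0008], [0.021, -0.0122, 0.0008], [0.021, -0.0123, 0.0008], [0.0211, -0.0122, 0.0008], [0.021, -0.0123, 0.0008], [-0.0, 0.0, 0.0]] 
"angular": [[0.17, -0.1, -0.09], [0.0, 0.0, -0.09], [0.0, 0.0, 0.0], [0.0, 0.0, 0.0], [0.0, 0.0, 0.0], [0.0, 0.0, 0.0], [0.0, 0.0, 0.0], [0.0, 0.0, 0.0]]
```

Emit:
arm_command(slide=[[0,0,-0.012],[0,0,-0.012],[0.018,-0.01,0],[0.021,-0.012,0],[0.021,-0.0125,0],[0.021,-0.012,0],[0.018,-0.01,0],[0,0,0]], angular=[[0.1,-0.1,-0.1],[0,0,0],[0,0,0],[0,0,0],[0,0,0],[0,0,0],[0,0,0],[0,0,0]], hand=[0.015,0.015,0.015,0.015,0.015,0.015,0.015,0.015])

```text
time: 15.65
tool_pos: [0.5358, -0.0156, 0.1639]
tcp_rot: [2.95, 1.067, 0.01]
wrist_force: [-0.2, -0.2, -2.3]
width: 0.323
```

```bash
python3 - <<'E'
from h import *
show();b=(.5335,-.0103,.150,-50)
plan([b])
E
```

```text
t 15.65 p [ 0.5358 -0.0156  0.1639] az -50.24 tilt [ 0.46 -0.14] w 27.6 F [-0.22 -0.21 -2.33] q [-0.07  0.06  1.99 -0.    1.09  0.8 ]
"slide": [[0.0015, -0.0057, 0.0139]] 
"angular": [[0.4, -0.26, -0.24]]
```

Emit:
arm_command(slide=[[0.0,-0.004,0.004],[0,0,0.006],[0,0,0.006],[0,0,0.004],[0,0,0.001],[0,0,0],[0,0,0],[0,0,0]], angular=[[0.3,-0.2,-0.2],[0,0,0],[0,0,0],[0,0,0],[0,0,0],[0,0,0],[0,0,0],[0,0,0]], hand=[0.015,0.015,0.015,0.015,0.015,0.015,0.015,0.015])

```text
time: 16.45
tool_pos: [0.5331, -0.0142, 0.1424]
tcp_rot: [2.953, 1.069, 0.004]
wrist_force: [0.4, 1.4, -0.6]
width: 0.324
```

```bash
python3 - <<'E'
from h import *
show();b=(.5335,-.0103,.1415,-50)
plan([b])
E
```

```text
t 16.45 p [ 0.5331 -0.0142  0.1424] az -50.19 tilt [0.16 0.02] w 27.7 F [ 0.44  1.37 -0.58] q [-0.07  0.08  2.01  0.    1.05  0.8 ]
"slide": [[0.0028, -0.0028, 0.0009]] 
"angular": [[0.09, -0.14, -0.19]]
```

Emit:
arm_command(slide=[[0,0,-0.005],[0.0028,-0.0028,0],[0,0,0.002],[0,0,0.002],[0,0,0.001],[0,0,0.001],[0,0,0],[0,0,0]], angular=[[0,-0.1,-0.1],[0,0,0],[0,0,0],[0,0,0],[0,0,0],[0,0,0],[0,0,0],[0,0,0]], hand=[0.015,0.015,0.015,0.015,0.015,0.015,0.015,0.015])

```text
time: 17.25
tool_pos: [0.5338, -0.0109, 0.1418]
tcp_rot: [2.949, 1.073, 0.002]
wrist_force: [0.2, -0.6, 0.0]
width: 0.321
```

```bash
python3 - <<'E'
from h import *
show();b=(.5335,-.0103,.1415,-50)
plan([b])
E
```

```text
t 17.25 p [ 0.5338 -0.0109  0.1418] az -50.03 tilt [ 0.13 -0.18] w 27.4 F [ 0.19 -0.55  0.02] q [-0.07  0.08  2.01 -0.    1.05  0.81]
"slide": [[0.0001, -0.0006, 0.0003]] 
"angular": [[0.22, 0.02, -0.03]]
```

Emit:
arm_command(slide=[[0,0,0.0005],[0,0,0.0005],[0,0,0.0005],[0,0,0],[0,0,0],[0,0,0],[0,0,0],[0,0,0]], angular=[[0.2,0,0],[0,0,0],[0,0,0],[0,0,0],[0,0,0],[0,0,0],[0,0,0],[0,0,0]], hand=[0.015,0.015,0.015,0.015,0.015,0.015,0.015,0.015])

```text
time: 18.05
tool_pos: [0.5341, -0.011, 0.1408]
tcp_rot: [2.952, 1.074, 0.0]
wrist_force: [-0.2, 0.4, -0.5]
width: 0.314
```

```bash
python3 - <<'E'
from h import *
show()
s=cv2.cvtColor(bot.read_camera("side"),4);cv2.imwrite("pics/b1s.png",s);crop(s,220,165,60,70,10,"b1sc.png")
show()
E
```

```text
t 18.05 p [ 0.5341 -0.011   0.1408] az -50.03 tilt [ 0.01 -0.03] w 26.8 F [-0.23  0.36 -0.47] q [-0.07  0.08  2.01 -0.    1.05  0.81]
t 18.1 p [ 0.534  -0.0111  0.1408] az -50.03 tilt [ 0.01 -0.03] w 27.3 F [ 0.44 -0.25  0.24] q [-0.07  0.08  2.01 -0.    1.05  0.81]
```

View pics/b1sc.png

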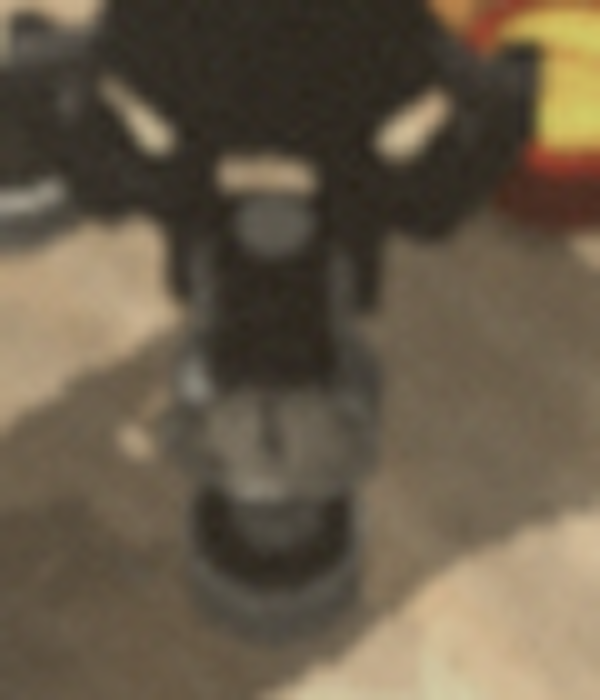

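Emit:
arm_command(slide=[[0,0,0.0005],[0,0,0.0005],[0,0,0.0005],[0,0,0.0005],[0,0,0],[0,0,0],[0,0,0],[0,0,0]], angular=[[0,0,0],[0,0,0],[0,0,0],[0,0,0],[0,0,0],[0,0,0],[0,0,0],[0,0,0]], hand=[0.015,0.015,0.015,0.015,0.015,0.015,0.015,0.015])

```text
time: 18.9
tool_pos: [0.5341, -0.011, 0.1392]
tcp_rot: [2.952, 1.074, 0.0]
wrist_force: [0.0, 1.0, 1.2]
width: 0.318
```

```bash
python3 - <<'E'
from h import *
show()
s=cv2.cvtColor(bot.read_camera("side"),4);cv2.imwrite("pics/b2s.png",s);crop(s,220,165,60,70,10,"b2sc.png")
show()
E
```

```text
t 18.9 p [ 0.5341 -0.011   0.1392] az -50.03 tilt [ 0.02 -0.03] w 27.1 F [0.02 0.95 1.25] q [-0.07  0.08  2.01 -0.    1.05  0.81]
t 18.95 p [ 0.5341 -0.0111  0.1392] az -50.03 tilt [ 0.02 -0.03] w 27.2 F [-0.49 -0.03  0.59] q [-0.07  0.08  2.01 -0.    1.05  0.81]
```

View pics/b2sc.png

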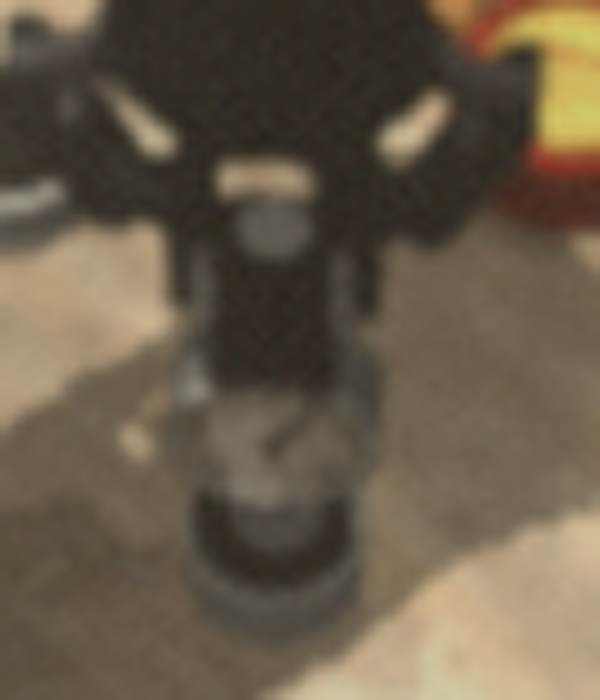

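```bash
python3 - <<'E'
from h import *
h=here();u=(.534,-.011,.161,-50);b=(.572,.139,.161,-50)
plan(lin(h,u,2)+lin(u,b,5)+[b])
E
```

```text
"slide": [[-0.0, -0.0, -0.0109], [-0.0, -0.0001, -0.0109], [0.0251, -0.0181, 0.0], [0.0251, -0.0181, 0.0], [0.0251, -0.0181, 0.0], [0.0251, -0.0181, 0.0], [0.0251, -0.0181, 0.0], [-0.0, 0.0, 0.0]] 
"angular": [[0.03, 0.0, -0.01], [0.0, 0.0, -0.02], [0.0, 0.0, 0.0], [0.0, 0.0, 0.0], [0.0, 0.0, 0.0], [0.0, 0.0, 0.0], [0.0, 0.0, 0.0], [0.0, 0.0, 0.0]]
```

Emit:
arm_command(slide=[[0,0,-0.011],[0,0,-0.011],[0.025,-0.018,0],[0.025,-0.018,0],[0.025,-0.018,0],[0.025,-0.018,0],[0.02,-0.015,0],[0,0,0]], angular=[[0,0,0],[0,0,0],[0,0,0],[0,0,0],[0,0,0],[0,0,0],[0,0,0],[0,0,0]], hand=[0.015,0.015,0.015,0.015,0.015,0.015,0.015,0.015])

```text
time: 19.75
tool_pos: [0.5721, 0.1366, 0.1655]
tcp_rot: [2.953, 1.068, 0.004]
wrist_force: [0.1, 0.1, -2.3]
width: 0.32
```

```bash
python3 - <<'E'
from h import *
show();b=(.572,.139,.150,-50)
plan([b])
E
```

```text
t 19.75 p [0.5721 0.1366 0.1655] az -50.24 tilt [ 0.15 -0.03] w 27.3 F [ 0.07  0.08 -2.3 ] q [ 0.19  0.16  1.87 -0.    1.11  1.07]
"slide": [[0.0014, -0.002, 0.0155]] 
"angular": [[0.12, -0.1, -0.24]]
```

Emit:
arm_command(slide=[[0,0,0],[0,0,0.006],[0,0,0.007],[0,0,0.005],[0,0,0.001],[0,0,0],[0,0,0],[0,0,0]], angular=[[0.1,-0.1,-0.2],[0,0,0],[0,0,0],[0,0,0],[0,0,0],[0,0,0],[0,0,0],[0,0,0]], hand=[0.015,0.015,0.015,0.015,0.015,0.015,0.015,0.015])

```text
time: 20.55
tool_pos: [0.5705, 0.1328, 0.1443]
tcp_rot: [2.953, 1.069, -0.006]
wrist_force: [0.5, 0.4, -4.0]
width: 0.321
```

```bash
python3 - <<'E'
from h import *
show();b=(.572,.139,.1425,-50)
plan([b])
s=cv2.cvtColor(bot.read_camera("side"),4);cv2.imwrite("pics/a1s.png",s);crop(s,190,125,60,70,10,"a1sc.png")
t=cv2.cvtColor(bot.read_camera("top"),4);cv2.imwrite("pics/a1t.png",t);crop(t,170,140,60,60,10,"a1tc.png")
E
```

```text
t 20.55 p [0.5705 0.1328 0.1443] az -50.18 tilt [-0.18 -0.14] w 27.4 F [ 0.49  0.37 -3.95] q [ 0.19  0.18  1.89 -0.    1.08  1.06]
"slide": [[0.0051, -0.0038, 0.0018]] 
"angular": [[-0.01, 0.23, -0.18]]
```

View pics/a1sc.png

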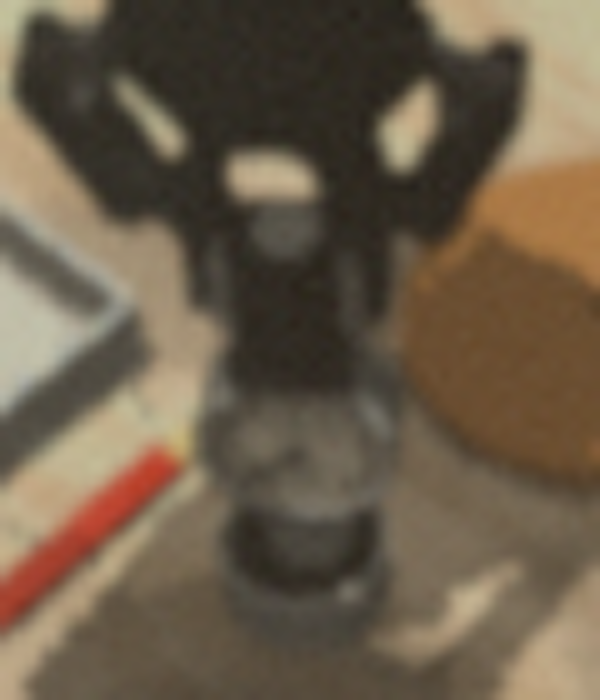

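View pics/a1tc.png

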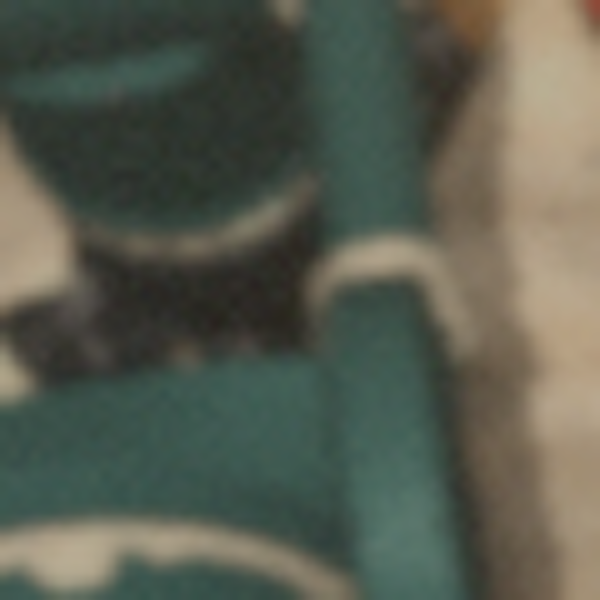

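Emit:
arm_command(slide=[[0,0,-0.005],[0.005,-0.0038,0],[0,0,0],[0,0,0.002],[0,0,0.002],[0,0,0.001],[0,0,0],[0,0,0]], angular=[[0,0.2,-0.1],[0,0,0],[0,0,0],[0,0,0],[0,0,0],[0,0,0],[0,0,0],[0,0,0]], hand=[0.015,0.015,0.015,0.015,0.015,0.015,0.015,0.015])

```text
time: 21.45
tool_pos: [0.5726, 0.1401, 0.1451]
tcp_rot: [2.952, 1.074, 0.002]
wrist_force: [1.1, 0.2, -2.4]
width: 0.323
```

```bash
python3 - <<'E'
from h import *
show();b=(.572,.139,.1425,-50)
plan([b])
s=cv2.cvtColor(bot.read_camera("side"),4);cv2.imwrite("pics/a2s.png",s);crop(s,190,125,60,70,10,"a2sc.png")
E
```

```text
t 21.45 p [0.5726 0.1401 0.1451] az -50.02 tilt [0.07 0.02] w 27.6 F [ 1.11  0.18 -2.4 ] q [0.2  0.18 1.89 0.   1.07 1.07]
"slide": [[-0.0012, 0.0005, 0.0026]] 
"angular": [[0.03, -0.07, -0.02]]
```

View pics/a2sc.png

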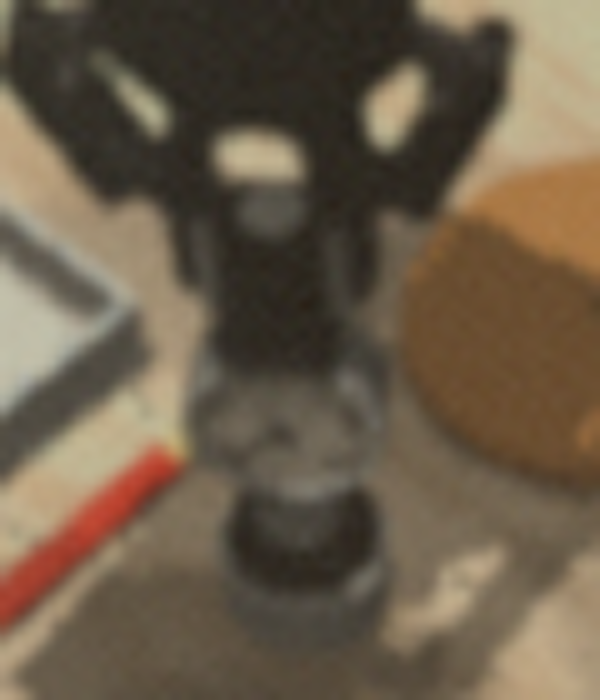

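```bash
python3 - <<'E'
from h import *
def px(n,X,x0,y0,f=10): return ((proj(n,X)-[x0,y0]+.5)*f-.5).round(0)
for nm,(x,y,z) in {"a1":(.5705,.1328,.1443),"a2":(.5726,.1401,.1451)}.items():
    fz=z-.1021
    print(nm,"foot,dialc,cap",px("side",[[x,y,fz],[x,y,fz+.054],[x,y,fz+.130]],190,125))
x,y,z=.4922,-.1247,.1357;fz=z-.1021
print("c3",px("side",[[x,y,fz],[x,y,fz+.054],[x,y,fz+.130]],240,200))
A=np.hstack([tester_over("side",cv2.imread("pics/a2s.png"),190,125,60,70,6,(.5726,.1401),40,.043),tester_over("side",cv2.imread("pics/c3s.png"),240,200,60,70,6,(.4922,-.1247),40,.0336)])
cv2.imwrite("pics/ov2.png",A)
E
```

```text
a1 foot,dialc,cap [[309. 530.]
 [297. 411.]
 [279. 230.]]
a2 foot,dialc,cap [[297. 510.]
 [285. 391.]
 [266. 209.]]
c3 [[273. 521.]
 [277. 417.]
 [283. 258.]]
```

View pics/ov2.png

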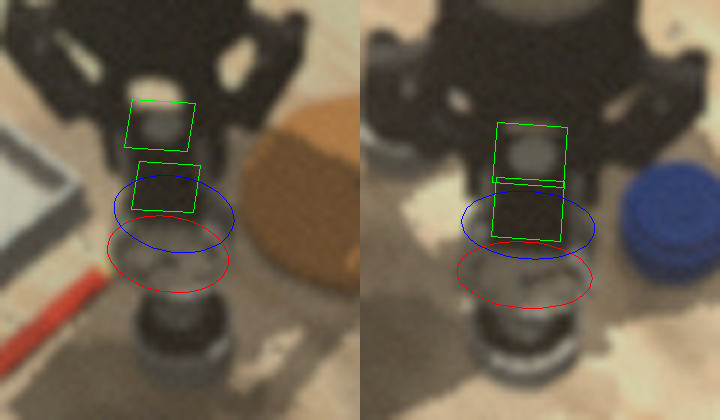

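Emit:
arm_command(slide=[[-0.0007,0.0015,0],[0,0,0.0015],[0,0,0.0015],[0,0,0.0015],[0,0,0.001],[0,0,0],[0,0,0],[0,0,0]], angular=[[0,0,0],[0,0,0],[0,0,0],[0,0,0],[0,0,0],[0,0,0],[0,0,0],[0,0,0]], hand=[0.015,0.015,0.015,0.015,0.015,0.015,0.015,0.015])

```text
time: 22.3
tool_pos: [0.5733, 0.1383, 0.1398]
tcp_rot: [2.952, 1.073, 0.003]
wrist_force: [-0.6, -0.0, -1.8]
width: 0.324
```

```bash
python3 - <<'E'
from h import *
show();b=(.573,.1385,.1425,-50)
plan([b])
E
```

```text
t 22.3 p [0.5733 0.1383 0.1398] az -50.04 tilt [0.11 0.04] w 27.6 F [-0.56 -0.01 -1.84] q [0.19 0.18 1.89 0.   1.06 1.07]
"slide": [[-0.0002, -0.0003, -0.0027]] 
"angular": [[0.04, -0.1, -0.04]]
```

Aligned. Press on in small steps.

Emit:
arm_command(slide=[[0,0,0.0007],[0,0,0.0007],[0,0,0.0006],[0,0,0],[0,0,0],[0,0,0],[0,0,0],[0,0,0]], angular=[[0,0,0],[0,0,0],[0,0,0],[0,0,0],[0,0,0],[0,0,0],[0,0,0],[0,0,0]], hand=[0.015,0.015,0.015,0.015,0.015,0.015,0.015,0.015])

```text
time: 23.1
tool_pos: [0.5734, 0.1384, 0.1381]
tcp_rot: [2.952, 1.074, 0.003]
wrist_force: [-0.3, -0.6, -1.4]
width: 0.318
```

```bash
python3 - <<'E'
from h import *
show()
E
```

```text
t 23.1 p [0.5734 0.1384 0.1381] az -50.04 tilt [0.11 0.03] w 27.2 F [-0.26 -0.55 -1.44] q [0.19 0.19 1.89 0.   1.06 1.07]
```

Emit:
arm_command(slide=[[0,0,0.0005],[0,0,0.0005],[0,0,0.0005],[0,0,0],[0,0,0],[0,0,0],[0,0,0],[0,0,0]], angular=[[0,0,0],[0,0,0],[0,0,0],[0,0,0],[0,0,0],[0,0,0],[0,0,0],[0,0,0]], hand=[0.015,0.015,0.015,0.015,0.015,0.015,0.015,0.015])

```text
time: 23.9
tool_pos: [0.5734, 0.1384, 0.1366]
tcp_rot: [2.952, 1.074, 0.003]
wrist_force: [-1.0, -0.4, -0.9]
width: 0.321
```

```bash
python3 - <<'E'
from h import *
show()
E
```

```text
t 23.9 p [0.5734 0.1384 0.1366] az -50.03 tilt [0.11 0.04] w 27.4 F [-0.99 -0.38 -0.88] q [0.19 0.19 1.89 0.   1.06 1.07]
```

Emit:
arm_command(slide=[[0,0,0.0005],[0,0,0.0005],[0,0,0],[0,0,0],[0,0,0],[0,0,0],[0,0,0],[0,0,0]], angular=[[0,0,0],[0,0,0],[0,0,0],[0,0,0],[0,0,0],[0,0,0],[0,0,0],[0,0,0]], hand=[0.015,0.015,0.015,0.015,0.015,0.015,0.015,0.015])

```text
time: 24.7
tool_pos: [0.5734, 0.1384, 0.1361]
tcp_rot: [2.952, 1.074, 0.003]
wrist_force: [-0.9, 0.3, -0.0]
width: 0.32
```

```bash
python3 - <<'E'
from h import *
show()
E
```

```text
t 24.7 p [0.5734 0.1384 0.1361] az -50.03 tilt [0.12 0.04] w 27.3 F [-0.95  0.25 -0.02] q [0.19 0.19 1.9  0.   1.06 1.07]
```

Emit:
arm_command(slide=[[0,0,0.0005],[0,0,0.0005],[0,0,0.0005],[0,0,0],[0,0,0],[0,0,0],[0,0,0],[0,0,0]], angular=[[0,0,0],[0,0,0],[0,0,0],[0,0,0],[0,0,0],[0,0,0],[0,0,0],[0,0,0]], hand=[0.015,0.015,0.015,0.015,0.015,0.015,0.015,0.015])

```text
time: 25.5
tool_pos: [0.5736, 0.1384, 0.136]
tcp_rot: [2.952, 1.073, 0.004]
wrist_force: [-1.8, 0.2, 1.7]
width: 0.319
```

```bash
python3 - <<'E'
from h import *
show()
s=cv2.cvtColor(bot.read_camera("side"),4);cv2.imwrite("pics/a3s.png",s);crop(s,190,125,60,70,10,"a3sc.png")
show()
E
```

```text
t 25.5 p [0.5736 0.1384 0.136 ] az -50.04 tilt [0.14 0.04] w 27.2 F [-1.79  0.2   1.75] q [0.19 0.19 1.9  0.   1.06 1.07]
t 25.55 p [0.5735 0.1384 0.1359] az -50.04 tilt [0.13 0.04] w 27.5 F [-3.06  0.72  2.33] q [0.19 0.19 1.9  0.   1.06 1.07]
```

View pics/a3sc.png

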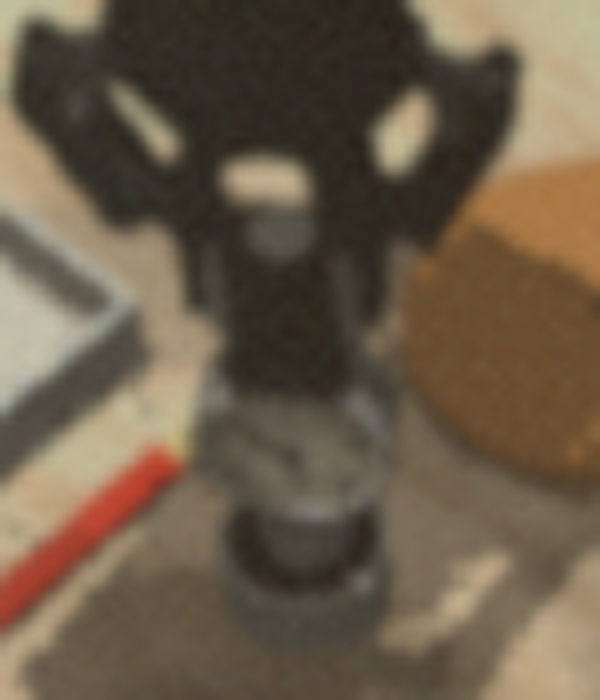

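Emit:
arm_command(slide=[[0,0,0.0005],[0,0,0.0005],[0,0,0.0005],[0,0,0.0005],[0,0,0.0005],[0,0,0.0005],[0,0,0],[0,0,0]], angular=[[0,0,0],[0,0,0],[0,0,0],[0,0,0],[0,0,0],[0,0,0],[0,0,0],[0,0,0]], hand=[0.015,0.015,0.015,0.015,0.015,0.015,0.015,0.015])

```text
time: 26.35
tool_pos: [0.5735, 0.1384, 0.1359]
tcp_rot: [2.952, 1.074, 0.004]
wrist_force: [-2.3, -0.2, 2.9]
width: 0.324
```

```bash
python3 - <<'E'
from h import *
show()
E
```

```text
t 26.35 p [0.5735 0.1384 0.1359] az -50.03 tilt [0.13 0.03] w 27.7 F [-2.33 -0.16  2.94] q [0.19 0.19 1.9  0.   1.06 1.07]
```

Emit:
arm_command(slide=[[0,0,0.0008],[0,0,0.0008],[0,0,0.0008],[0,0,0.0008],[0,0,0.0008],[0,0,0.0008],[0,0,0.0008],[0,0,0.0008]], angular=[[0,0,0],[0,0,0],[0,0,0],[0,0,0],[0,0,0],[0,0,0],[0,0,0],[0,0,0]], hand=[0.015,0.015,0.015,0.015,0.015,0.015,0.015,0.015])

```text
time: 27.15
tool_pos: [0.5738, 0.1386, 0.1355]
tcp_rot: [2.952, 1.074, 0.004]
wrist_force: [-4.5, -0.8, 7.6]
width: 0.318
```

```bash
python3 - <<'E'
from h import *
show()
E
```

```text
t 27.15 p [0.5738 0.1386 0.1355] az -50.02 tilt [0.13 0.03] w 27.1 F [-4.49 -0.84  7.63] q [0.19 0.19 1.89 0.   1.05 1.07]
```

Emit:
arm_command(slide=[[-0.0002,-0.0002,0.0006],[-0.0002,-0.0002,0.0006],[-0.0002,-0.0002,0.0006],[0,0,0.0006],[0,0,0.0006],[0,0,0.0006],[0,0,0.0006],[0,0,0.0006]], angular=[[0,0,0],[0,0,0],[0,0,0],[0,0,0],[0,0,0],[0,0,0],[0,0,0],[0,0,0]], hand=[0.015,0.015,0.015,0.015,0.015,0.015,0.015,0.015])

```text
time: 27.95
tool_pos: [0.5736, 0.1386, 0.1356]
tcp_rot: [2.951, 1.074, 0.005]
wrist_force: [-3.7, -0.7, 6.2]
width: 0.318
```

```bash
python3 - <<'E'
from h import *
show()
s=cv2.cvtColor(bot.read_camera("side"),4);cv2.imwrite("pics/a4s.png",s);crop(s,190,125,60,70,10,"a4sc.png")
show()
E
```

```text
t 27.95 p [0.5736 0.1386 0.1356] az -50.01 tilt [0.21 0.01] w 27.1 F [-3.75 -0.68  6.23] q [ 0.2   0.19  1.9  -0.    1.05  1.07]
t 28.0 p [0.5736 0.1386 0.1356] az -50.01 tilt [0.21 0.01] w 27.4 F [-3.87 -0.82  6.77] q [ 0.2   0.19  1.9  -0.    1.05  1.07]
```

View pics/a4sc.png

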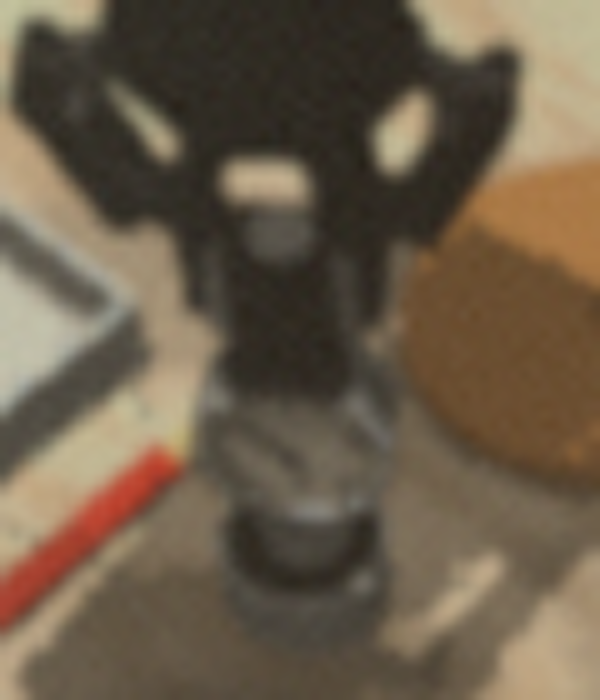

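Emit:
arm_command(slide=[[0,0,0.0007],[0,0,0.0007],[0,0,0.0008],[0,0,0.0008],[0,0,0.0008],[0,0,0.0008],[0,0,0.0008],[0,0,0.0008]], angular=[[0,0,0],[0,0,0],[0,0,0],[0,0,0],[0,0,0],[0,0,0],[0,0,0],[0,0,0]], hand=[0.015,0.015,0.015,0.015,0.015,0.015,0.015,0.015])

```text
time: 28.8
tool_pos: [0.5737, 0.1386, 0.1355]
tcp_rot: [2.951, 1.074, 0.005]
wrist_force: [-4.4, 0.3, 7.3]
width: 0.323
```

Emit:
arm_command(slide=[[0,0,0.0008],[0,0,0.0008],[0,0,0.0008],[0,0,0.0008],[0,0,0.0008],[0,0,0.0008],[0,0,0.0008],[0,0,0.0008]], angular=[[0,0,0],[0,0,0],[0,0,0],[0,0,0],[0,0,0],[0,0,0],[0,0,0],[0,0,0]], hand=[0.015,0.015,0.015,0.015,0.015,0.015,0.015,0.015])

```text
time: 29.6
tool_pos: [0.5738, 0.1387, 0.1355]
tcp_rot: [2.951, 1.074, 0.004]
wrist_force: [-3.1, -1.5, 8.0]
width: 0.32
```

```bash
python3 - <<'E'
from h import *
show()
s=cv2.cvtColor(bot.read_camera("side"),4);cv2.imwrite("pics/a5s.png",s);crop(s,200,158,36,22,20,"a5sc.png")
h=here();u=(.573,.1385,.165,-50);v=(.56,.05,.185,-68);b=(.5450,-.3137,.20,-95)
plan(lin(h,u,2)+arc(u,b,14))
E
```

```text
t 29.6 p [0.5738 0.1387 0.1355] az -49.99 tilt [ 0.18 -0.01] w 27.3 F [-3.11 -1.53  8.01] q [ 0.2   0.19  1.9  -0.    1.05  1.07]
"slide": [[-0.0003, -0.0001, -0.0147], [-0.0003, -0.0002, -0.0148], [-0.0126, 0.0296, -0.0025], [-0.0126, 0.0298, -0.0025], [-0.0125, 0.0299, -0.0025], [-0.0126, 0.0301, -0.0025], [-0.0126, 0.0303, -0.0025], [-0.0127, 0.0304, -0.0025]] 
"angular": [[0.12, -0.12, 0.0], [0.0, -0.0, 0.01], [0.0, -0.0, 3.21], [0.0, -0.0, 3.22], [0.0, -0.0, 3.21], [0.0, -0.0, 3.22], [0.0, -0.0, 3.21], [0.0, -0.0, 3.22]]
"slide": [[-0.0126, 0.0306, -0.0025], [-0.0127, 0.0307, -0.0025], [-0.0126, 0.0309, -0.0025], [-0.0127, 0.0311, -0.0025], [-0.0127, 0.0312, -0.0025], [-0.0127, 0.0313, -0.0025], [-0.0127, 0.0316, -0.0025], [-0.0127, 0.0317, -0.0025]] 
"angular": [[0.0, -0.0, 3.21], [-0.0, -0.0, 3.21], [-0.0, -0.0, 3.22], [-0.0, -0.0, 3.21], [-0.0, -0.0, 3.22], [-0.0, -0.0, 3.21], [-0.0, -0.0, 3.22], [-0.0, -0.0, 3.21]]
```

View pics/a5sc.png

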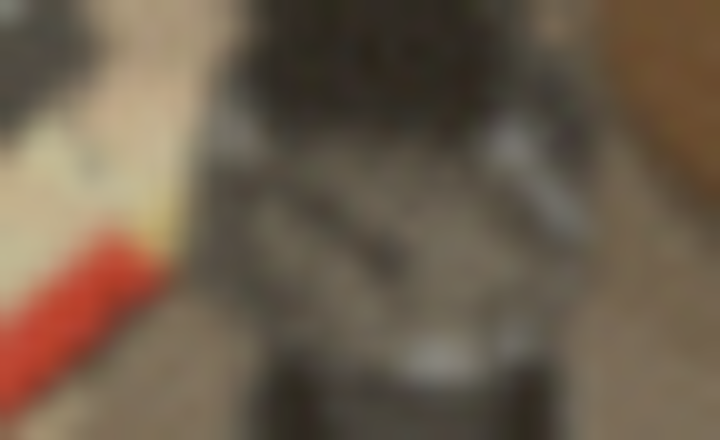

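The needle points steadily upper left (about pixel 217,169 in the side view), which reads roughly 1.7 rad at a push of about 10 N. Mount a is soft. B and c both went past 2.9. Next the tester goes back to its stand.

Emit:
arm_command(slide=[[0,0,-0.015],[0,0,-0.015],[-0.0125,0.0295,-0.0025],[-0.0125,0.03,-0.0025],[-0.0125,0.03,-0.0025],[-0.0125,0.03,-0.0025],[-0.0125,0.03,-0.0025],[-0.0125,0.0305,-0.0025]], angular=[[0.1,-0.1,0],[0,0,0],[0,0,3.2],[0,0,3.2],[0,0,3.2],[0,0,3.2],[0,0,3.2],[0,0,3.2]], hand=[0.015,0.015,0.015,0.015,0.015,0.015,0.015,0.015])

```text
time: 30.45
tool_pos: [0.6072, -0.0546, 0.1779]
tcp_rot: [-3.091, -0.56, -0.007]
wrist_force: [0.1, 0.3, -2.7]
width: 0.321
```

```bash
python3 - <<'E'
from h import *
show();h=here();b=(.5450,-.3137,.20,-95)
plan(arc(h,b,8))
E
```

```text
t 30.45 p [ 0.6072 -0.0546  0.1779] az -69.47 tilt [0.25 0.09] w 27.4 F [ 0.06  0.32 -2.68] q [-0.13  0.18  1.82  0.    1.14  1.08]
"slide": [[-0.013, 0.0305, -0.0028], [-0.013, 0.0306, -0.0028], [-0.0129, 0.0307, -0.0028], [-0.013, 0.0309, -0.0027], [-0.0131, 0.031, -0.0028], [-0.013, 0.0312, -0.0028], [-0.013, 0.0313, -0.0027], [-0.013, 0.0314, -0.0028]] 
"angular": [[-0.0, -0.27, 3.19], [-0.0, 0.0, 3.19], [-0.0, 0.01, 3.2], [-0.0, -0.0, 3.19], [-0.0, -0.0, 3.19], [-0.0, -0.0, 3.19], [-0.0, -0.0, 3.19], [-0.0, -0.0, 3.19]]
```

Emit:
arm_command(slide=[[-0.013,0.0305,-0.003],[-0.013,0.0305,-0.003],[-0.013,0.0305,-0.003],[-0.013,0.031,-0.003],[-0.013,0.031,-0.003],[-0.013,0.031,-0.003],[-0.011,0.026,-0.002],[0,0,0]], angular=[[0,-0.3,3.2],[0,0,3.2],[0,0,3.2],[0,0,3.2],[0,0,3.2],[0,0,3.2],[0,0,3.2],[0,0,1.5]], hand=[0.015,0.015,0.015,0.015,0.015,0.015,0.015,0.015])

```text
time: 31.25
tool_pos: [0.5582, -0.2911, 0.195]
tcp_rot: [3.135, -0.127, 0.005]
wrist_force: [-0.2, 0.9, -2.8]
width: 0.319
```

```bash
python3 - <<'E'
from h import *
show();h=here();b=(.5453,-.3135,.19,-95)
plan([b])
E
```

```text
t 31.25 p [ 0.5582 -0.2911  0.195 ] az -94.65 tilt [ 0.17 -0.23] w 27.2 F [-0.18  0.87 -2.85] q [-0.52  0.21  1.76 -0.    1.17  1.13]
"slide": [[-0.011, 0.0233, 0.0051]] 
"angular": [[0.22, -0.19, 0.35]]
```

Emit:
arm_command(slide=[[-0.006,0.012,0],[-0.004,0.008,0],[0,0,0],[0,0,0.003],[0,0,0.003],[0,0,0.003],[0,0,0],[0,0,0]], angular=[[0.2,-0.2,0.3],[0,0,0],[0,0,0],[0,0,0],[0,0,0],[0,0,0],[0,0,0],[0,0,0]], hand=[0.015,0.015,0.015,0.015,0.015,0.015,0.015,0.015])

```text
time: 32.05
tool_pos: [0.5464, -0.3085, 0.183]
tcp_rot: [-3.137, 0.129, 0.002]
wrist_force: [-0.6, 0.1, -3.1]
width: 0.32
```

```bash
python3 - <<'E'
from h import *
show();h=here();b=(.5453,-.3135,.165,-95)
plan([b])
E
```

```text
t 32.05 p [ 0.5464 -0.3085  0.183 ] az -94.71 tilt [-0.08  0.14] w 27.3 F [-0.61  0.12 -3.11] q [-0.55  0.22  1.77  0.    1.16  1.1 ]
"slide": [[-0.0007, 0.0051, 0.018]] 
"angular": [[-0.14, 0.09, 0.29]]
```

Emit:
arm_command(slide=[[-0.0007,0.005,0.004],[0,0,0.008],[0,0,0.008],[0,0,0.006],[0,0,0.002],[0,0,0],[0,0,0],[0,0,0]], angular=[[-0.1,0.1,0.3],[0,0,0],[0,0,0],[0,0,0],[0,0,0],[0,0,0],[0,0,0],[0,0,0]], hand=[0.015,0.015,0.015,0.015,0.015,0.015,0.015,0.015])

```text
time: 32.85
tool_pos: [0.545, -0.3134, 0.1517]
tcp_rot: [-3.137, 0.137, 0.001]
wrist_force: [0.6, 0.6, -3.3]
width: 0.32
```

```bash
python3 - <<'E'
from h import *
show();h=here();b=(.5453,-.3135,.150,-95)
plan([b])
s=cv2.cvtColor(bot.read_camera("side"),4);cv2.imwrite("pics/r1s.png",s);crop(s,300,220,80,80,8,"r1sc.png")
E
```

```text
t 32.85 p [ 0.545  -0.3134  0.1517] az -95.01 tilt [-0.04  0.07] w 27.3 F [ 0.59  0.63 -3.27] q [-0.56  0.24  1.79  0.    1.1   1.1 ]
"slide": [[0.0003, 0.0001, 0.0017]] 
"angular": [[-0.06, 0.05, -0.01]]
```

View pics/r1sc.png

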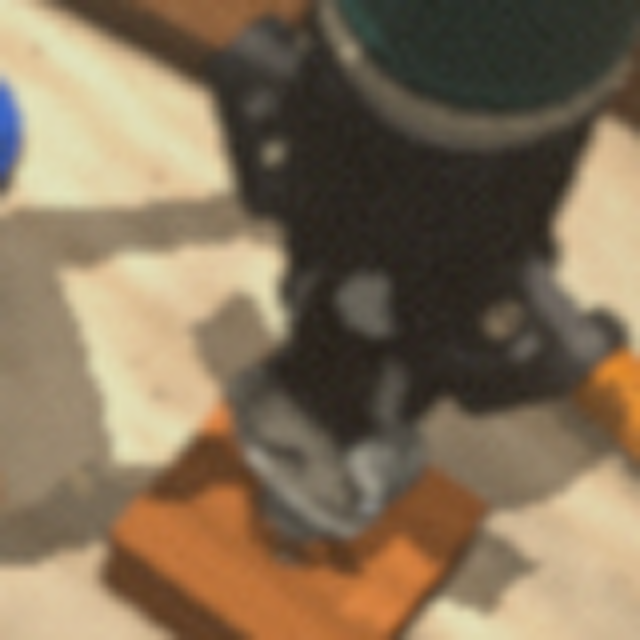

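Emit:
arm_command(slide=[[0.0002,0,0.003],[0,0,0.004],[0,0,0.004],[0,0,0.004],[0,0,0.003],[0,0,0.002],[0,0,0],[0,0,0]], angular=[[-0.1,0,0],[0,0,0],[0,0,0],[0,0,0],[0,0,0],[0,0,0],[0,0,0],[0,0,0]], hand=[0.015,0.015,0.015,0.015,0.015,0.015,0.015,0.015])

```text
time: 33.7
tool_pos: [0.5456, -0.3135, 0.1305]
tcp_rot: [3.137, -0.137, 0.0]
wrist_force: [-0.0, -0.7, -3.0]
width: 0.318
```

```bash
python3 - <<'E'
from h import *
show();h=here();b=(.5453,-.3135,.150,-95)
plan([b])
E
```

```text
t 33.7 p [ 0.5456 -0.3135  0.1305] az -95.01 tilt [ 0.   -0.07] w 27.2 F [-0.02 -0.71 -3.03] q [-0.56  0.26  1.81 -0.    1.06  1.1 ]
"slide": [[-0.0003, 0.0, -0.0195]] 
"angular": [[0.07, -0.01, -0.01]]
```

Entering the bore freely.

Emit:
arm_command(slide=[[-0.0003,0,0.004],[0,0,0.004],[0,0,0.004],[0,0,0.002],[0,0,0.001],[0,0,0.001],[0,0,0],[0,0,0]], angular=[[0,0,0],[0,0,0],[0,0,0],[0,0,0],[0,0,0],[0,0,0],[0,0,0],[0,0,0]], hand=[0.015,0.015,0.015,0.015,0.015,0.015,0.015,0.015])

```text
time: 34.5
tool_pos: [0.5459, -0.3139, 0.1144]
tcp_rot: [3.137, -0.137, 0.003]
wrist_force: [1.0, -0.1, -2.4]
width: 0.322
```

```bash
python3 - <<'E'
from h import *
show()
E
```

```text
t 34.5 p [ 0.5459 -0.3139  0.1144] az -95.01 tilt [ 0.09 -0.12] w 27.5 F [ 1.   -0.05 -2.4 ] q [-0.56  0.28  1.82 -0.    1.03  1.1 ]
```

Emit:
arm_command(slide=[[-0.0004,-0.0003,0.0005],[0,0,0.0005],[0,0,0],[0,0,0],[0,0,0],[0,0,0],[0,0,0],[0,0,0]], angular=[[0,0,0],[0,0,0],[0,0,0],[0,0,0],[0,0,0],[0,0,0],[0,0,0],[0,0,0]], hand=[0.015,0.015,0.015,0.022,0.03,0.036,0.044,0.05])

```text
time: 35.3
tool_pos: [0.5472, -0.3146, 0.1155]
tcp_rot: [3.134, -0.137, 0.009]
wrist_force: [-0.2, 0.5, 0.6]
width: 0.579
```

```bash
python3 - <<'E'
from h import *
show()
E
```

```text
t 35.3 p [ 0.5472 -0.3146  0.1155] az -95.01 tilt [ 0.31 -0.26] w 49.5 F [-0.24  0.49  0.65] q [-0.56  0.28  1.82 -0.    1.03  1.1 ]
```

Emit:
arm_command(slide=[[0,0,0],[0,0,0],[0,0,-0.01],[0,0,-0.02],[0,0,-0.025],[0,0,-0.025],[0,0,-0.01],[0,0,0]], angular=[[0,0,0],[0,0,0],[0,0,0],[0,0,0],[0,0,0],[0,0,0],[0,0,0],[0,0,0]], hand=[0.065,0.08,0.08,0.08,0.08,0.08,0.08,0.08])

```text
time: 36.1
tool_pos: [0.5465, -0.3141, 0.2108]
tcp_rot: [3.134, -0.137, 0.008]
wrist_force: [-0.4, 0.3, -0.4]
width: 0.937
```

```bash
python3 - <<'E'
from h import *
show();h=here();b=(.573,.1385,.12,45)
plan(arc(h,(.573,.1385,.2,45),18)[:16])
s=cv2.cvtColor(bot.read_camera("side"),4);cv2.imwrite("pics/r2s.png",s);crop(s,300,220,80,80,8,"r2sc.png")
E
```

```text
t 36.1 p [ 0.5465 -0.3141  0.2108] az -95.01 tilt [ 0.3  -0.25] w 80.0 F [-0.4   0.28 -0.39] q [-0.56  0.2   1.74 -0.    1.2   1.1 ]
"slide": [[0.0086, -0.0252, 0.0005], [0.0108, -0.0242, 0.0006], [0.013, -0.023, 0.0006], [0.0151, -0.0216, 0.0006], [0.0169, -0.0201, 0.0006], [0.0186, -0.0183, 0.0006], [0.0202, -0.0165, 0.0006], [0.0216, -0.0144, 0.0006]] 
"angular": [[0.25, -0.3, -7.78], [-0.0, -0.0, -7.78], [-0.0, -0.0, -7.77], [-0.0, -0.0, -7.78], [-0.0, -0.0, -7.78], [-0.0, -0.0, -7.78], [-0.0, -0.0, -7.78], [-0.0, -0.0, -7.78]]
"slide": [[0.0227, -0.0123, 0.0006], [0.0237, -0.0101, 0.0006], [0.0245, -0.0079, 0.0006], [0.0249, -0.0055, 0.0006], [0.0253, -0.0031, 0.0006], [0.0254, -0.0008, 0.0006], [0.0252, 0.0016, 0.0006], [0.0249, 0.0039, 0.0006]] 
"angular": [[-0.0, -0.0, -7.78], [-0.0, -0.0, -7.77], [-0.0, -0.0, -7.78], [0.0, -0.0, -7.78], [0.0, -0.0, -7.78], [0.0, -0.0, -7.78], [0.0, -0.0, -7.78], [0.0, -0.0, -7.77]]
```

View pics/r2sc.png

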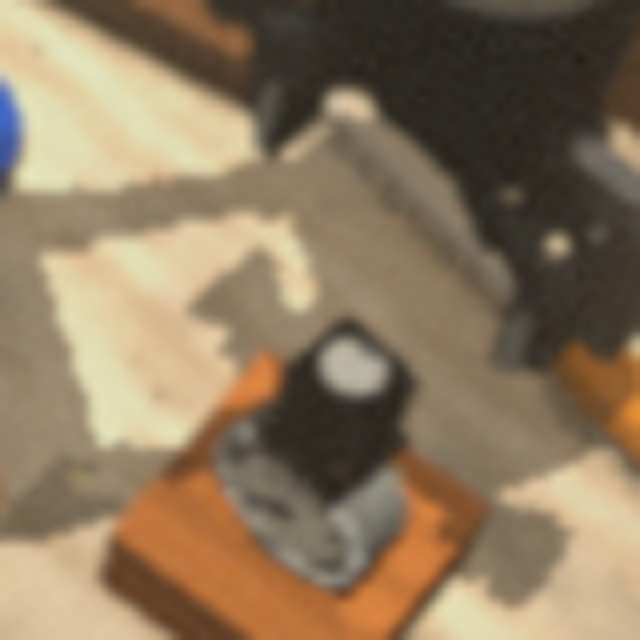

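The tester is home: its cap is at pixel (343.8, 265.3), the same as at the start. On to mount a.

Emit:
arm_command(slide=[[0.0085,-0.025,0],[0.011,-0.024,0],[0.013,-0.023,0],[0.015,-0.0215,0],[0.017,-0.02,0],[0.0185,-0.0185,0.002],[0.02,-0.0165,0.004],[0.0215,-0.0145,0.004]], angular=[[0.2,-0.3,-7.8],[0,0,-7.8],[0,0,-7.8],[0,0,-7.8],[0,0,-7.8],[0,0,-7.8],[0,0,-7.8],[0,0,-7.8]], hand=[0.075,0.075,0.075,0.075,0.075,0.075,0.075,0.075])

```text
time: 36.95
tool_pos: [0.5932, -0.1068, 0.187]
tcp_rot: [-2.717, -1.552, 0.019]
wrist_force: [0.6, -0.4, 0.5]
width: 0.881
```

```bash
python3 - <<'E'
from h import *
show();h=here()
plan(arc(h,(.573,.1385,.13,45),10)[:8])
E
```

```text
t 36.95 p [ 0.5932 -0.1068  0.187 ] az -30.52 tilt [-0.96  0.24] w 75.2 F [ 0.55 -0.44  0.51] q [-0.22  0.18  1.81  0.    1.17  0.31]
"slide": [[0.0228, -0.0103, 0.0058], [0.0236, -0.0083, 0.0057], [0.0241, -0.0061, 0.0057], [0.0246, -0.0039, 0.0056], [0.0248, -0.0017, 0.0057], [0.0247, 0.0005, 0.0057], [0.0246, 0.0028, 0.0057], [0.0241, 0.005, 0.0057]] 
"angular": [[-0.97, 0.21, -7.55], [0.0, 0.0, -7.55], [0.0, 0.0, -7.55], [0.0, 0.0, -7.56], [0.0, 0.0, -7.55], [0.0, 0.0, -7.55], [0.0, 0.01, -7.55], [0.0, -0.0, -7.56]]
```

Emit:
arm_command(slide=[[0.023,-0.0105,0.005],[0.0235,-0.0085,0.005],[0.024,-0.006,0.005],[0.0245,-0.004,0.005],[0.025,-0.0015,0.005],[0.025,0.0005,0.005],[0.0245,0.003,0.005],[0.024,0.005,0.005]], angular=[[-0.9,0.2,-7.6],[0,0,-7.6],[0,0,-7.6],[0,0,-7.6],[0,0,-7.6],[0,0,-7.6],[0,0,-7.6],[0,0,-7.6]], hand=[0.072,0.072,0.072,0.072,0.072,0.072,0.072,0.072])

```text
time: 37.75
tool_pos: [0.5713, 0.0996, 0.1311]
tcp_rot: [-1.492, -2.743, 0.015]
wrist_force: [0.0, -0.3, 0.2]
width: 0.845
```

```bash
python3 - <<'E'
from h import *
show();h=here()
b=(.573,.1385,.12,45)
plan(arc(h,b,4)+[b]*4)
E
```

```text
t 37.75 p [0.5713 0.0996 0.1311] az 32.92 tilt [-1.24  0.05] w 72.2 F [ 0.01 -0.26  0.15] q [ 0.13  0.19  1.9   0.    1.07 -0.45]
"slide": [[0.0077, 0.0059, 0.0028], [0.0075, 0.0061, 0.0027], [0.0074, 0.0064, 0.0028], [0.0071, 0.0067, 0.0028], [0.0, -0.0, -0.0], [0.0, -0.0, -0.0], [0.0, -0.0, -0.0], [0.0, -0.0, -0.0]] 
"angular": [[-1.0, -0.74, -3.03], [0.0, -0.0, -3.02], [0.0, -0.0, -3.02], [0.0, -0.0, -3.02], [0.0, -0.0, 0.0], [0.0, -0.0, 0.0], [0.0, -0.0, 0.0], [0.0, -0.0, 0.0]]
```

Emit:
arm_command(slide=[[0.007,0.0055,0.006],[0.0065,0.006,0.008],[0.006,0.006,0.01],[0,0,0.01],[0,0,0.01],[0,0,0.008],[0,0,0],[0,0,0]], angular=[[-0.9,-0.7,-3],[0,0,-3],[0,0,-1.5],[0,0,0],[0,0,0],[0,0,0],[0,0,0],[0,0,0]], hand=[0.07,0.07,0.07,0.07,0.07,0.07,0.07,0.07])

```text
time: 38.55
tool_pos: [0.5658, 0.1278, 0.066]
tcp_rot: [-1.299, -2.845, 0.015]
wrist_force: [-0.3, 0.2, -0.0]
width: 0.82
```

```bash
python3 - <<'E'
from h import *
show();h=here()
b=(.573,.1385,.07,45)
plan([b])
s=cv2.cvtColor(bot.read_camera("side"),4);cv2.imwrite("pics/k1s.png",s);crop(s,170,110,90,90,7,"k1sc.png")
E
```

```text
t 38.55 p [0.5658 0.1278 0.066 ] az 40.92 tilt [-0.97 -0.16] w 70.0 F [-0.26  0.24 -0.05] q [ 0.18  0.26  1.95  0.    0.95 -0.54]
"slide": [[0.0034, 0.0124, -0.0041]] 
"angular": [[-0.82, -0.54, -4.08]]
```

View pics/k1sc.png

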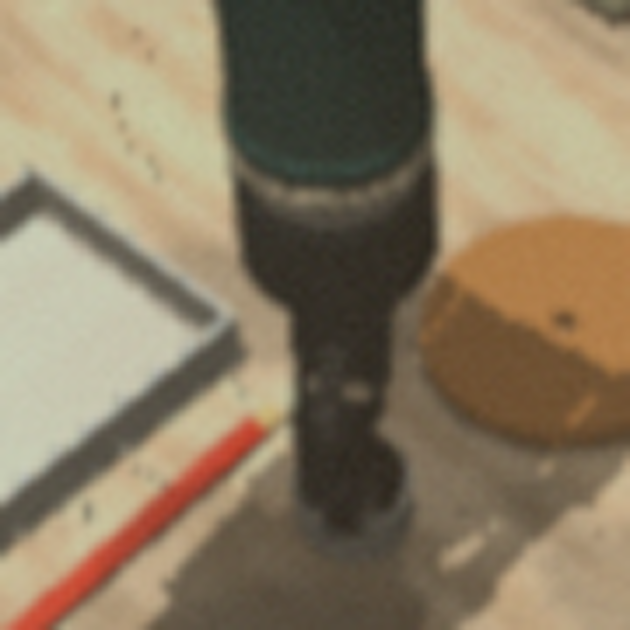

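Emit:
arm_command(slide=[[0.0017,0.0062,0],[0.0017,0.006,0],[0,0,0.004],[0,0,0.004],[0,0,0.004],[0,0,0],[0,0,0],[0,0,0]], angular=[[-0.8,-0.5,-3],[0,0,-1],[0,0,0],[0,0,0],[0,0,0],[0,0,0],[0,0,0],[0,0,0]], hand=[0.07,0.07,0.07,0.07,0.07,0.07,0.07,0.07])

```text
time: 39.4
tool_pos: [0.5747, 0.138, 0.0552]
tcp_rot: [1.206, 2.898, 0.002]
wrist_force: [-0.8, -0.5, -0.4]
width: 0.821
```

```bash
python3 - <<'E'
from h import *
show();h=here()
b=(.573,.1385,.05,45)
plan([b])
E
```

```text
t 39.4 p [0.5747 0.138  0.0552] az 44.8 tilt [0.15 0.02] w 70.1 F [-0.79 -0.52 -0.42] q [ 0.19  0.28  1.95 -0.    0.91 -0.59]
"slide": [[0.0015, -0.0008, 0.0052]] 
"angular": [[0.12, 0.09, -0.2]]
```

Emit:
arm_command(slide=[[0.001,-0.0008,0.005],[0,0,0.007],[0,0,0.008],[0,0,0.008],[0,0,0.007],[0,0,0.004],[0,0,0.001],[0,0,0]], angular=[[0.1,0.1,0],[0,0,0],[0,0,0],[0,0,0],[0,0,0],[0,0,0],[0,0,0],[0,0,0]], hand=[0.07,0.07,0.07,0.07,0.07,0.07,0.07,0.07])

```text
time: 40.2
tool_pos: [0.5723, 0.1379, 0.0105]
tcp_rot: [-1.207, -2.898, 0.001]
wrist_force: [-0.1, -0.4, -1.0]
width: 0.818
```

```bash
python3 - <<'E'
from h import *
show();h=here()
b=(.573,.1385,.01,45)
plan([b])
s=cv2.cvtColor(bot.read_camera("side"),4);cv2.imwrite("pics/k2s.png",s);crop(s,185,130,70,70,8,"k2sc.png")
E
```

```text
t 40.2 p [0.5723 0.1379 0.0105] az 44.79 tilt [-0.13 -0.  ] w 69.8 F [-0.14 -0.4  -1.02] q [ 0.19  0.34  1.97  0.    0.83 -0.59]
"slide": [[-0.0001, 0.0009, 0.0005]] 
"angular": [[-0.09, -0.09, -0.21]]
```

View pics/k2sc.png

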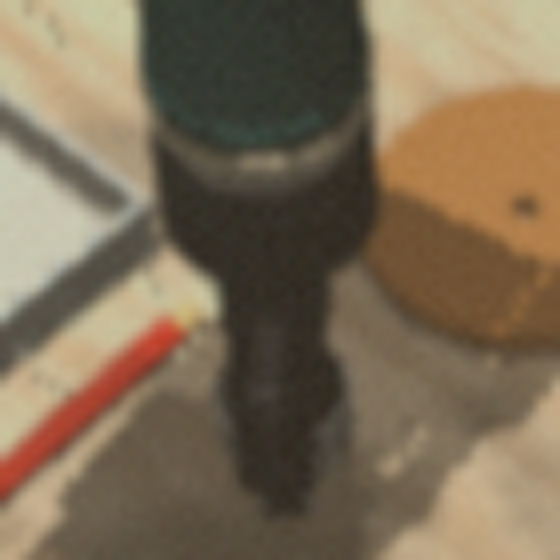

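Emit:
arm_command(slide=[[0,0.0005,0],[0,0,0],[0,0,0],[0,0,0],[0,0,0],[0,0,0],[0,0,0],[0,0,0]], angular=[[0,0,0],[0,0,0],[0,0,0],[0,0,0],[0,0,0],[0,0,0],[0,0,0],[0,0,0]], hand=[0.064,0.059,0.055,0.052,0.049,0.045,0.042,0.04], squeeze=50)

```text
time: 41.05
tool_pos: [0.5748, 0.1389, 0.0129]
tcp_rot: [1.207, 2.899, 0.003]
wrist_force: [0.8, 1.2, 0.3]
width: 0.563
```

```bash
python3 - <<'E'
from h import *
show();h=here()
print(onz("top",(143,200),.004))
t=(.505,.295)
u=(h[0],h[1],.085,45);v=(*t,.085,45)
plan(lin(h,u,5)+arc(u,v,6)+[v]*5)
E
```

```text
t 41.05 p [0.5748 0.1389 0.0129] az 44.79 tilt [0.14 0.06] w 48.1 F [0.83 1.22 0.26] q [ 0.19  0.34  1.97  0.    0.83 -0.59]
[0.50779621 0.30158671]
"slide": [[-0.0, 0.0, -0.0144], [-0.0, 0.0, -0.0144], [-0.0, 0.0, -0.0145], [-0.0, 0.0, -0.0144], [-0.0, 0.0, -0.0144], [0.0254, 0.0135, -0.0], [0.026, 0.0121, -0.0], [0.0264, 0.0109, -0.0]] 
"angular": [[0.14, 0.06, -0.04], [0.0, -0.0, -0.04], [0.0, -0.0, -0.05], [0.0, -0.0, -0.04], [0.0, -0.0, -0.04], [0.0, -0.0, 0.0], [0.0, -0.0, 0.0], [0.0, -0.0, 0.0]]
"slide": [[0.027, 0.0095, -0.0], [0.0273, 0.0082, 0.0], [0.0276, 0.0068, 0.0], [0.0, 0.0, 0.0], [0.0, 0.0, 0.0], [0.0, 0.0, 0.0], [0.0, 0.0, 0.0], [0.0, 0.0, 0.0]] 
"angular": [[0.0, -0.0, 0.0], [0.0, -0.0, 0.0], [0.0, -0.0, 0.0], [0.0, -0.0, 0.0], [0.0, -0.0, 0.0], [0.0, -0.0, 0.0], [0.0, -0.0, 0.0], [0.0, -0.0, 0.0]]
```

Emit:
arm_command(slide=[[0,0,-0.008],[0,0,-0.014],[0,0,-0.015],[0,0,-0.015],[0,0,-0.012],[0,0,0],[0,0,0],[0,0,0]], angular=[[0.1,0,0],[0,0,0],[0,0,0],[0,0,0],[0,0,0],[0,0,0],[0,0,0],[0,0,0]], hand=[0.04,0.04,0.04,0.04,0.04,0.04,0.04,0.04])

```text
time: 41.85
tool_pos: [0.5739, 0.1385, 0.083]
tcp_rot: [1.207, 2.9, -0.001]
wrist_force: [-0.8, -0.3, -1.7]
width: 0.568
```

```bash
python3 - <<'E'
from h import *
show();h=here()
v=(.505,.295,.085,45)
plan(arc(h,v,7)+[v])
s=cv2.cvtColor(bot.read_camera("side"),4);cv2.imwrite("pics/k3s.png",s);crop(s,170,100,90,90,7,"k3sc.png")
E
```

```text
t 41.85 p [0.5739 0.1385 0.083 ] az 44.8 tilt [ 0.03 -0.04] w 48.5 F [-0.78 -0.34 -1.68] q [ 0.2   0.25  1.93 -0.    0.96 -0.59]
"slide": [[0.0217, 0.0116, -0.0003], [0.0221, 0.0107, -0.0003], [0.0225, 0.0098, -0.0003], [0.0229, 0.0088, -0.0003], [0.0232, 0.0079, -0.0003], [0.0234, 0.0069, -0.0003], [0.0237, 0.0059, -0.0003], [0.0, -0.0, 0.0]] 
"angular": [[-0.01, 0.05, -0.03], [0.0, 0.0, -0.03], [0.0, 0.0, -0.03], [0.0, 0.0, -0.02], [0.0, 0.0, -0.03], [0.0, 0.0, -0.03], [0.0, 0.0, -0.03], [0.0, 0.0, 0.0]]
```

View pics/k3sc.png

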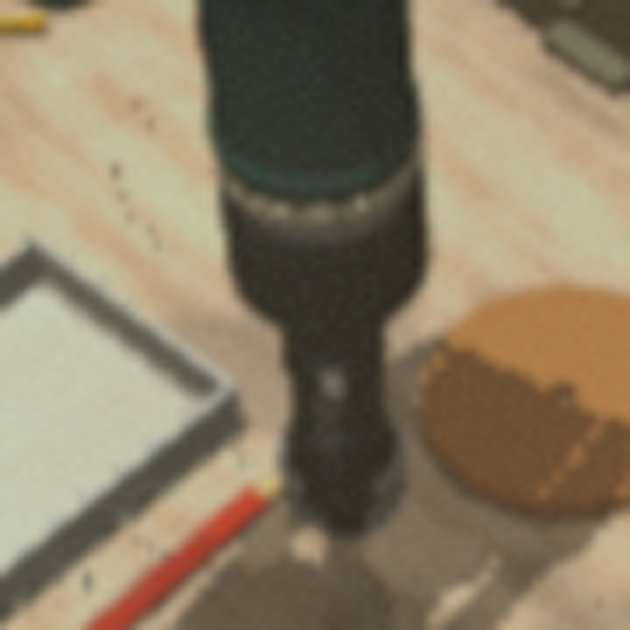

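Lifted with the mount held. Carry to the tray.

Emit:
arm_command(slide=[[0.018,0.01,0],[0.022,0.0105,0],[0.0225,0.01,0],[0.023,0.009,0],[0.023,0.008,0],[0.0235,0.007,0],[0.015,0.004,0],[0,0,0]], angular=[[0,0,0],[0,0,0],[0,0,0],[0,0,0],[0,0,0],[0,0,0],[0,0,0],[0,0,0]], hand=[0.04,0.04,0.04,0.04,0.04,0.04,0.04,0.04])

```text
time: 42.7
tool_pos: [0.5057, 0.2864, 0.0753]
tcp_rot: [-1.209, -2.891, 0.015]
wrist_force: [0.9, 0.3, -2.4]
width: 0.567
```

```bash
python3 - <<'E'
from h import *
show();h=here()
v=(.505,.295,.085,45)
plan([v])
E
```

```text
t 42.7 p [0.5057 0.2864 0.0753] az 44.63 tilt [-0.63 -0.33] w 48.5 F [ 0.92  0.34 -2.44] q [ 0.47  0.25  1.95 -0.    0.96 -0.31]
"slide": [[0.0067, 0.0054, -0.0097]] 
"angular": [[-0.68, -0.21, -0.37]]
```

Emit:
arm_command(slide=[[0.002,0.002,0],[0,0,0.006],[0,0,0.008],[0,0,0.009],[0,0,0.009],[0,0,0.007],[0,0,0.003],[0,0,0]], angular=[[-0.7,-0.2,-0.3],[0,0,0],[0,0,0],[0,0,0],[0,0,0],[0,0,0],[0,0,0],[0,0,0]], hand=[0.04,0.04,0.04,0.04,0.04,0.04,0.04,0.04])

```text
time: 43.5
tool_pos: [0.5061, 0.2853, 0.0273]
tcp_rot: [-1.207, -2.9, 0.004]
wrist_force: [-0.3, 0.1, -2.8]
width: 0.567
```

```bash
python3 - <<'E'
from h import *
show();h=here()
v=(.505,.295,.018,45)
plan([v])
t=cv2.cvtColor(bot.read_camera("top"),4);cv2.imwrite("pics/k4t.png",t);crop(t,90,130,120,120,5,"k4tc.png")
E
```

```text
t 43.5 p [0.5061 0.2853 0.0273] az 44.79 tilt [-0.1  -0.14] w 48.5 F [-0.31  0.05 -2.78] q [ 0.47  0.31  1.98 -0.    0.86 -0.31]
"slide": [[0.0076, 0.0061, 0.0093]] 
"angular": [[-0.16, 0.03, -0.21]]
```

View pics/k4tc.png

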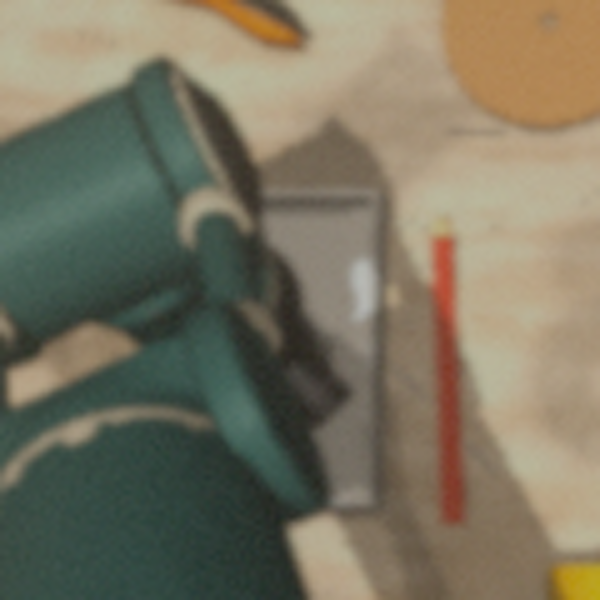

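Emit:
arm_command(slide=[[0.005,0.004,0.001],[0,0,0.003],[0,0,0.003],[0,0,0.002],[0,0,0.001],[0,0,0.001],[0,0,0],[0,0,0]], angular=[[-0.1,0,0],[0,0,0],[0,0,0],[0,0,0],[0,0,0],[0,0,0],[0,0,0],[0,0,0]], hand=[0.04,0.04,0.04,0.04,0.04,0.04,0.04,0.04])

```text
time: 44.35
tool_pos: [0.5066, 0.2934, 0.0172]
tcp_rot: [1.206, 2.899, 0.003]
wrist_force: [0.9, 0.6, -2.7]
width: 0.566
```

```bash
python3 - <<'E'
from h import *
show()
E
```

```text
t 44.35 p [0.5066 0.2934 0.0172] az 44.83 tilt [0.16 0.03] w 48.3 F [ 0.89  0.64 -2.73] q [ 0.48  0.33  1.98 -0.    0.84 -0.3 ]
```

Emit:
arm_command(slide=[[0,0,0.0005],[0,0,0.0005],[0,0,0.0005],[0,0,0.0005],[0,0,0],[0,0,0],[0,0,0],[0,0,0]], angular=[[0.1,0,0],[0,0,0],[0,0,0],[0,0,0],[0,0,0],[0,0,0],[0,0,0],[0,0,0]], hand=[0.04,0.04,0.04,0.04,0.04,0.04,0.04,0.04])

```text
time: 45.15
tool_pos: [0.5069, 0.2934, 0.0169]
tcp_rot: [1.206, 2.899, 0.0]
wrist_force: [-1.3, -1.2, 1.3]
width: 0.562
```

```bash
python3 - <<'E'
from h import *
show()
E
```

```text
t 45.15 p [0.5069 0.2934 0.0169] az 44.82 tilt [ 0.1  -0.03] w 48.0 F [-1.26 -1.15  1.3 ] q [ 0.48  0.33  1.98 -0.    0.84 -0.3 ]
```

On the floor (force rose to +1.3 N at z 0.0169 as predicted). Release and retreat.

Emit:
arm_command(slide=[[0,0,0],[0,0,0],[0,0,0],[0,0,0],[0,0,0],[0,0,0],[0,0,0],[0,0,0]], angular=[[0,0,0],[0,0,0],[0,0,0],[0,0,0],[0,0,0],[0,0,0],[0,0,0],[0,0,0]], hand=[0.05,0.055,0.06,0.064,0.068,0.068,0.068,0.068])

```text
time: 45.95
tool_pos: [0.5087, 0.2943, 0.0172]
tcp_rot: [1.205, 2.896, 0.005]
wrist_force: [0.3, 1.2, 0.3]
width: 0.801
```

Emit:
arm_command(slide=[[0,0,-0.01],[0,0,-0.02],[0,0,-0.025],[0,0,-0.03],[0,0,-0.04],[0,0,-0.04],[0,0,-0.04],[0,0,-0.03]], angular=[[0,0,0],[0,0,0],[0,0,0],[0,0,0],[0,0,0],[0,0,0],[0,0,0],[0,0,0]], hand=[0.068,0.068,0.068,0.068,0.068,0.068,0.068,0.068])

```text
time: 46.75
tool_pos: [0.5034, 0.2919, 0.2587]
tcp_rot: [-1.206, -2.897, 0.009]
wrist_force: [-0.1, 0.0, -0.7]
width: 0.797
```

```bash
python3 - <<'E'
from h import *
show()
for n in C: cv2.imwrite(f"pics/e_{n}.png",cv2.cvtColor(bot.read_camera(n),4))
E
```

```text
t 46.75 p [0.5034 0.2919 0.2587] az 44.81 tilt [-0.31 -0.24] w 68.1 F [-0.1   0.04 -0.7 ] q [ 0.48  0.08  1.78 -0.    1.29 -0.3 ]
```

View pics/e_side.png

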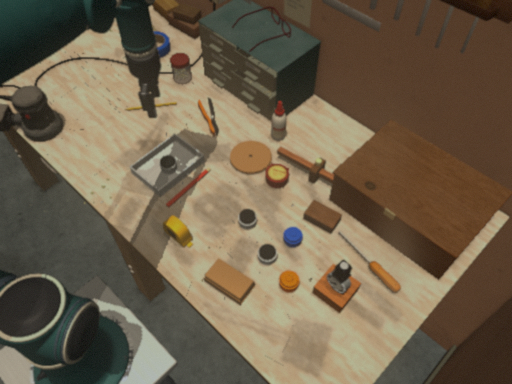

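View pics/e_top.png

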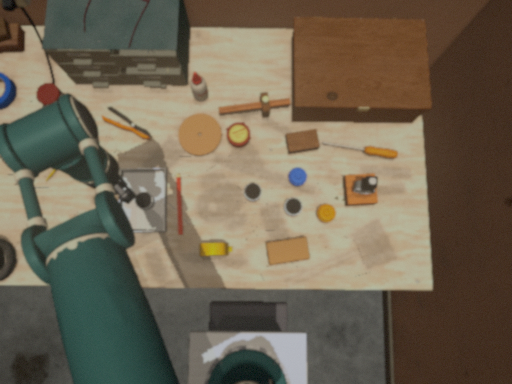

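```bash
python3 - <<'E'
from h import *
e=cv2.imread("pics/e_side.png");s=cv2.imread("pics/side0.png")
def cr(im,x,y,w,h,f): return cv2.resize(im[y:y+h,x:x+w],None,fx=f,fy=f,interpolation=cv2.INTER_CUBIC)
A=np.hstack([cr(e,130,130,80,70,5),cr(e,305,250,64,56,6.25)]);cv2.imwrite("pics/e_c.png",A)
d=cv2.absdiff(cv2.GaussianBlur(e,(0,0),1),cv2.GaussianBlur(s,(0,0),1)).max(2)[150:320,160:420]
cv2.imwrite("pics/e_d.png",cv2.resize(np.clip(d.astype(int)*5,0,255).astype(np.uint8),None,fx=3,fy=3))
E
```

```text
(no output)
```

View pics/e_c.png

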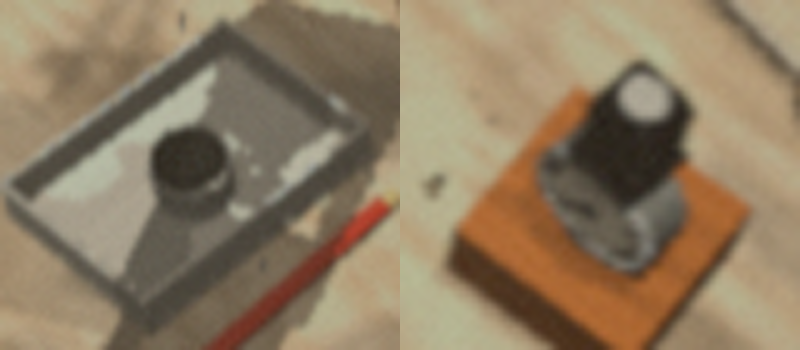

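View pics/e_d.png

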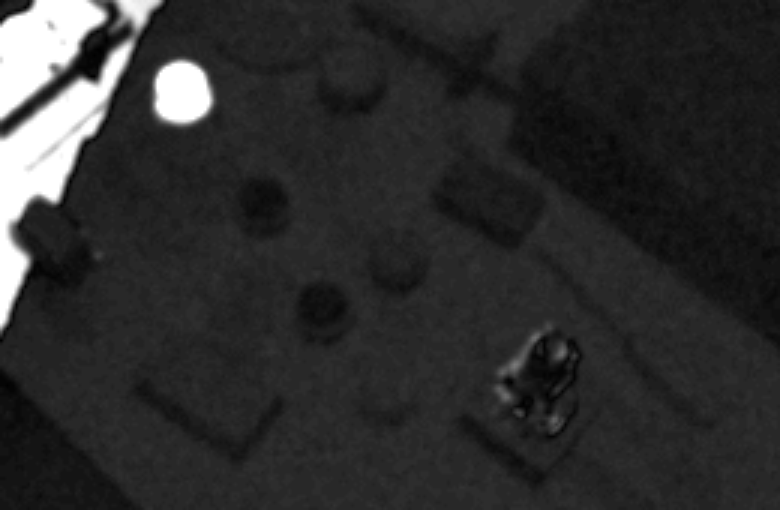

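```bash
python3 -c "
from workcell import bot
print(bot.finish_job())"
```

```text
the job is handed in; nothing more can be done
None
```

The soft mount is mount a, the one nearest the tray. It now stands upright near the middle of the scrap tray, the tester is back home in its stand, and I handed the job in at about 47 s.

- **Sound mounts:** The needle on c went to about 3.6 rad at about 6 N. On b it passed about 3 rad under a push of only about 3.5 N. I did not press b to the full 6 N, because a part press can only read low and b was already above the soft band.
- **Soft mount:** On a the needle held at about 1.7 rad, with the foot flat and the tester upright. The push was about 9 to 11 N at each check over more than 2 s. I read all dial angles by eye from small camera crops, so they are approximate.
- **Tester:** Its cap is back within a pixel of where it started, and it met the bottom of the bore at the original grip height. It sits very slightly shifted or turned compared with the start, within the play of the bore.
- **Bench:** Comparing before and after pictures, b, c, the blue and orange look-alikes and the other things in clear view show no movement. The pencil and tape measure were partly in the arm's shadow, so I could only check those by eye; they looked in place.

No check failed. The highest push I saw in the readings was about 11 N, well under the 25 N limit. The two cameras disagreed by up to about 3 mm on where the mounts were; I used positions between the two, and the foot looked centred on each rubber.

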